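# Set out heat-spreader plates on domed drying rests

## Task

Get the plates ready for lacquering: first line up all the loose domed rests on the drying board, each standing centred in a printed ring of the row, one rest to a ring (any rings). Then take heat-spreader plates from the stack one at a time and balance one on the crown of every rest, centred and lying level so that it touches nothing but the dome. Leave the plates left over in a stack on the pad, and do not disturb the tools and the meter on the bench.

Things in the scene. Friction and masses are not known exactly. Their poses are not given: they have to be found in the camera images.
- rest0: a loose domed drying rest of dark grey rubber, 56 mm across, 110 g: upright cylindrical wall up to 19 mm, above it a smooth low dome whose crown is 32 mm above the underside (radius of curvature 60 mm at the crown). Origin: centre of the underside, z up. Only some of the four rests are there.
- rest1: a loose domed drying rest of dark grey rubber, 56 mm across, 110 g: upright cylindrical wall up to 19 mm, above it a smooth low dome whose crown is 32 mm above the underside (radius of curvature 60 mm at the crown). Origin: centre of the underside, z up. Only some of the four rests are there.
- rest2: a loose domed drying rest of dark grey rubber, 56 mm across, 110 g: upright cylindrical wall up to 19 mm, above it a smooth low dome whose crown is 32 mm above the underside (radius of curvature 60 mm at the crown). Origin: centre of the underside, z up. Only some of the four rests are there.
- rest3: a loose domed drying rest of dark grey rubber, 56 mm across, 110 g: upright cylindrical wall up to 19 mm, above it a smooth low dome whose crown is 32 mm above the underside (radius of curvature 60 mm at the crown). Origin: centre of the underside, z up. Only some of the four rests are there.
- plate0: a loose bare aluminium heat-spreader plate, 60 x 60 x 12 mm, 115 g, with small screw holes at its corners (both faces alike). Origin: centre of its underside; x and y along its sides, z up through its thickness. At the start all five lie stacked on the pad, plate4 on top, plate0 at the bottom.
- plate1: a loose bare aluminium heat-spreader plate, 60 x 60 x 12 mm, 115 g, with small screw holes at its corners (both faces alike). Origin: centre of its underside; x and y along its sides, z up through its thickness. At the start all five lie stacked on the pad, plate4 on top, plate0 at the bottom.
- plate2: a loose bare aluminium heat-spreader plate, 60 x 60 x 12 mm, 115 g, with small screw holes at its corners (both faces alike). Origin: centre of its underside; x and y along its sides, z up through its thickness. At the start all five lie stacked on the pad, plate4 on top, plate0 at the bottom.
- plate3: a loose bare aluminium heat-spreader plate, 60 x 60 x 12 mm, 115 g, with small screw holes at its corners (both faces alike). Origin: centre of its underside; x and y along its sides, z up through its thickness. At the start all five lie stacked on the pad, plate4 on top, plate0 at the bottom.
- plate4: a loose bare aluminium heat-spreader plate, 60 x 60 x 12 mm, 115 g, with small screw holes at its corners (both faces alike). Origin: centre of its underside; x and y along its sides, z up through its thickness. At the start all five lie stacked on the pad, plate4 on top, plate0 at the bottom.
- board: the fixed grey drying board, 260 mm (its x) by 420 mm (its y), 6 mm thick. Origin: centre of its underside on the bench. A black line along its y axis through the middle carries the row of four printed rings, 100 mm apart.
- mark0 (a point): the centre of a printed black ring (68 mm across, small dash at its centre) on the board's top face, at y = -150 mm along the board's middle line.
- mark1 (a point): the centre of a printed black ring (68 mm across, small dash at its centre) on the board's top face, at y = -50 mm along the board's middle line.
- mark2 (a point): the centre of a printed black ring (68 mm across, small dash at its centre) on the board's top face, at y = 50 mm along the board's middle line.
- mark3 (a point): the centre of a printed black ring (68 mm across, small dash at its centre) on the board's top face, at y = 150 mm along the board's middle line.
- pad: the fixed wooden pad, 85 x 85 x 8 mm, that the plates are stacked on, to one side of the board. Origin: centre of its underside on the bench; plates are stacked square with it.
- iron_stand: a fixed soldering-iron stand on the other side of the board from the pad, base 100 x 85 x 22 mm with a sponge, and an upright tube 28 mm across and 122 mm high standing 32 mm along its x. Origin: centre of its underside. Keep clear.
- pliers: loose pliers lying on the bench, 150 mm long, 14 mm high; not part of the job. Origin: at the pivot, x along the jaws.
- cutters: loose side cutters lying on the bench, 120 mm long, 14 mm high; not part of the job. Origin: at the pivot, x along the jaws.
- meter: a loose hand-held meter lying on the bench, 140 x 75 x 42 mm; not part of the job. Origin: centre of its underside, x along its length.

How it is judged:
By the outcome, as a careful person would: the job done as asked, in the order asked, and still so for the second after the job is handed in, with the robot touching nothing.
Of rest0, rest1, rest2, rest3 only 3 to 4 are there at a start; the rules pass over those that are not, and their reading is None.
At some moment in a run one of rest0, rest1, rest2, rest3 may be knocked a few centimetres aside while the robot is not near it.
Once in a run the grip may slacken for a moment while it holds something.
It also fails if it takes over 210 s, if anything falls off the work surface, if the arm or the gripper's body presses on something with over 40 N, if the wrist force passes 120 N, or if a joint passes its speed limit or range.

## Robot

A 6-joint arm with a two-finger parallel gripper is mounted at the origin on the work surface. World frame = base frame: x ahead of the robot, y to its left, z up, the work surface at z = 0. Lengths are in mm, angles in degrees, forces in N, time in s.
With the tool pointing down it reaches from about 225 to 875 mm from the base axis. Payload 3.4 kg.
Tool frame: the origin (TCP) lies where the fingers leave the gripper's body, on its centre line; the fingertips stand 73 mm ahead of it and the grasp point (between the pads) lies 54 mm ahead of it; z points along the fingers, y is the line along which they close (so a half turn about z gives the same grasp; the last joint's range is limited). The gripper opens to 85 mm and grips with 20 to 120 N. Pads are 22 mm wide; open, the fingers measure 114 mm over their backs; the gripper's body (76 mm by 85 mm) begins 54 mm behind the grasp point. The pads swing forward as they close: fully open they stand 13 mm farther back than shut.
Start: joints at [66.234, 15.808, 86.224, -0, 77.962, -6.933], TCP at [166.529, 550.385, 303.928] pointing down, gripper open.
Joint ranges: [-165.64, 165.64], [-43.16, 119.46], [12.63, 154.43], [-67.54, 247.53], [6.08, 155.33], [-154.97, 154.97]. Speed limits (degrees/s): [147.25, 147.25, 180, 180, 180, 180].

## Interface

Orientations are given as a 3x3 rotation matrix whose columns are the frame's x, y, z axes.
In Python, from station import get_state, capture, camera_model, arm gives the robot as it stands.
- The arm moves only by the tool jog_arm, never from a script. Its argument "targets" is one flat list of numbers, 6 for each row, row after row: the shift along the tool's x, y, z normalised to -1 to 1, where 1 is 0.03 m, then the turn, a rotation vector about the tool's x, y, z normalised to -1 to 1, where 1 is 5 degrees. A call has 1 to 8 rows; each row shifts and turns the commanded pose from where the row before left it, along the tool's axes as they then stand; what a row does not reach is not made up. A row lasts 1/10 s, in which the tool goes at most 50 mm and 8.59 degrees, less where a joint would pass 70% of its speed; a pose out of reach is approached as far as the arm can. A call with a number of a shift or a turn outside -1 to 1 is refused whole. A call with a gripper value outside its range is refused whole. "fingers" is the opening, from -1 (shut) to 1 (fully open), set as the call begins (left out, the last holds). The fingers move at their own pace and stop on an object; the grip force is fixed at half the most. Time passes only in rows, so rows that do not move let the fingers close. It gives the time, the measured TCP pose, the force, the opening and the grip force at its end, in the units of the state.
- get_state(): the state, without advancing time (a new reading comes with each control period).
- capture(name): name is "scene" or "side" or "wrist"; returns the picture (400x640x3 uint8, red, green, blue); there is no depth.
- camera_model(name): a dict with "fovy" (degrees; the focal length in pixels is half the picture's height over the tangent of half this angle, whatever the lens; pixels are square), "cx", "cy" (the principal point, pixels), "R" (3x3) and "t" (3): a world point X has camera coordinates R X + t. Camera axes: x right, y down, z forward; pixel columns grow to the right and rows downward; lengths in mm; the calibration is good to about 2 mm. A picture is of the moment at which its call begins: read the wrist's pose just before it. camera_model takes no time and is no camera call; for the wrist camera it gives the pose at the moment of the call.
- arm.job_done(): hands the job in; it is judged then, once.
The state is a dict: "time_s": time; "q": joint angles; "dq": joint speeds; "joint_torque": joint torques, N m; "eef_pos": TCP position; "orientation": TCP orientation; "force": force on the tool from outside, world axes, zero at the start; "ft_torque": the same for the moment, N m; "width": finger opening in mm; "grasp_force": force on a finger pad.
Only numpy, scipy, OpenCV 4.12 (cv2) and the standard library are available. Lean on these libraries where they do the work, as an engineer would, in place of code of your own. Each camera call takes 0.05 s, during which the arm holds its last target. There are 200 camera calls.

## Working session

There is one attempt and no reset: what is moved stays moved. The work goes in short steps, Python scripts to look and compute and a tool call to move; the robot and the scene stay as the last step left them, time stands still between calls to the robot, and variables do not carry over. Pictures are saved under pics/ and viewed, at most 14 in all, crops included, and the job is handed in when it is done.

Besides the shell and the picture viewer there is one more tool, called as name(argument=value, ...) on one line, values as JSON. jog_arm: Moves the arm, as the interface text tells. Scaled input: -1 to 1 covers 0.03 m each way for a shift and 5 degrees each way for a turn. Its arguments: {"type":"object","properties":{"targets":{"type":"array"},"fingers":{"type":"number"}},"required":["targets"]}

```bash
ls; mkdir -p pics
python3 - <<'E'
from station import *
import cv2,numpy as np
s=get_state();print(s['time_s'],s['eef_pos'],np.round(s['orientation'],3).tolist(),s['width'])
for n in("scene","side","wrist"):
    m=camera_model(n);print(n,m['fovy'],m['cx'],m['cy'],np.round(m['R'],3).tolist(),np.round(m['t'],1).tolist(), [k for k in m])
    cv2.imwrite(f"pics/{n}0.png",capture(n)[:,:,::-1])
E
```

```text
pics
0.0 [166.3595981  549.97478245 303.00936084] [[-0.957, 0.29, -0.001], [0.29, 0.957, -0.002], [0.0, -0.002, -1.0]] 85.30607763795024
scene 56.18063506223678 323.4327653687795 197.065084538862 [[0.402, 0.915, 0.018], [0.719, -0.303, -0.625], [-0.567, 0.264, -0.78]] [-236.6, -380.1, 1453.7] ['fovy', 'cx', 'cy', 'R', 't']
side 47.029090088043915 323.43065484274496 201.5329098598121 [[0.715, -0.699, 0.008], [-0.408, -0.427, -0.807], [0.567, 0.574, -0.591]] [-417.9, 279.4, 838.0] ['fovy', 'cx', 'cy', 'R', 't']
wrist 61.914190897687774 317.0156697199115 207.86743611847328 [[0.29, 0.957, -0.001], [0.916, -0.277, 0.29], [0.277, -0.085, -0.957]] [-574.9, -37.2, 380.1] ['fovy', 'cx', 'cy', 'R', 't']
```

View pics/scene0.png

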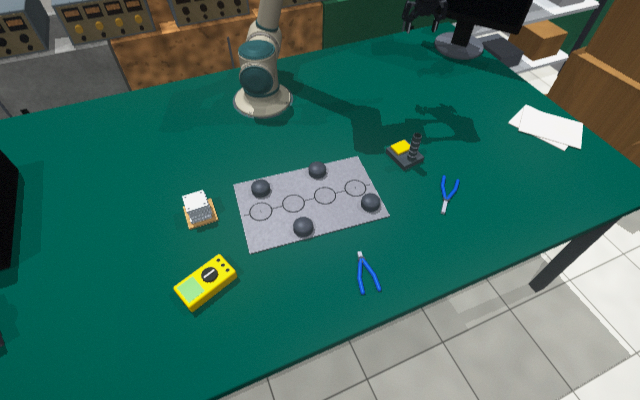

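View pics/side0.png

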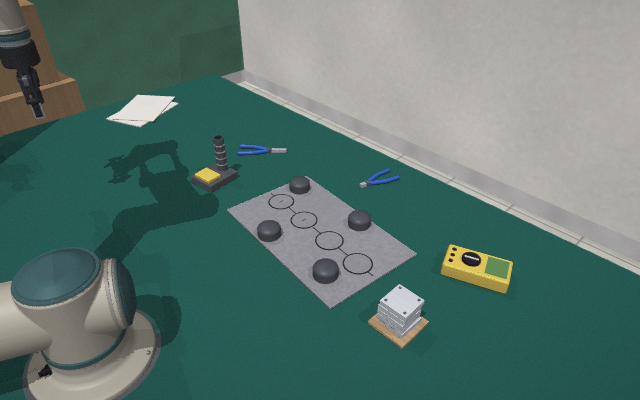

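The four rests stand on the board off the rings: scene (260,187), (317,170), (371,202), (303,227). The rings lie on the middle line, scene (260,212) to (355,188). The stack is at scene (198,205), and side agrees with all of this.

```bash
cat > h.py <<'E'
from station import *
import cv2,numpy as np
def ray(m,u,v,z):
    f=200/np.tan(np.radians(m['fovy']/2)); R=np.array(m['R']);C=-R.T@np.array(m['t'])
    p=np.stack([(np.atleast_1d(u)-m['cx'])/f,(np.atleast_1d(v)-m['cy'])/f,np.ones(np.size(u))],1)@R
    return C+p*((z-C[2])/p[:,2])[:,None]
def proj(m,X):
    f=200/np.tan(np.radians(m['fovy']/2)); c=np.atleast_2d(X)@np.array(m['R']).T+m['t']
    return np.stack([c[:,0]/c[:,2]*f+m['cx'],c[:,1]/c[:,2]*f+m['cy']],1)
E
python3 - <<'E'
from h import *
m=camera_model('wrist');print('cam',(-np.array(m['R']).T@m['t']).round(1))
for n in('scene','side'):
    m=camera_model(n);im=cv2.imread(f'pics/{n}0.png');hsv=cv2.cvtColor(im,cv2.COLOR_BGR2HSV)
    # green bench excluded by saturation
    grey=((hsv[...,1]<60)&(hsv[...,2]>25)).astype(np.uint8)
    roi=np.zeros_like(grey)
    if n=='scene': roi[150:255,225:395]=1
    else: roi[172:312,222:420]=1
    g=cv2.morphologyEx(grey*roi,cv2.MORPH_OPEN,np.ones((3,3)))
    cs,_=cv2.findContours(g,0,2);c=max(cs,key=cv2.contourArea)
    h=cv2.convexHull(c);q=cv2.approxPolyDP(h,8,True)[:,0].astype(float)
    print(n,q.tolist());print(ray(m,q[:,0],q[:,1],6).round(1).tolist())
    dark=((hsv[...,2]<95)&(hsv[...,1]<110)).astype(np.uint8)
    dk=cv2.morphologyEx(dark*roi,cv2.MORPH_OPEN,cv2.getStructuringElement(2,(7,7)))
    cs,_=cv2.findContours(dk,0,2)
    for c in cs:
        if cv2.contourArea(c)<60: continue
        (u,v),_=cv2.minEnclosingCircle(c);M=cv2.moments(c);u,v=M['m10']/M['m00'],M['m01']/M['m00']
        print('rest',round(u),round(v),cv2.contourArea(c),ray(m,u,v,20)[0].round(1))
for n,pts in(('scene',[(198,192),(199,218),(205,283),(395,147)]),('side',[(401,298)])):
    m=camera_model(n);p=np.array(pts,float);print([ray(m,p[:,0],p[:,1],z).round().tolist() for z in(8,68)])
E
```

```text
cam [ 95.5 572.2 374.2]
scene [[358.0, 157.0], [388.0, 216.0], [249.0, 252.0], [234.0, 184.0]]
[[429.9, 196.2, 6.0], [682.2, 167.0, 6.0], [639.3, -244.1, 6.0], [385.6, -216.8, 6.0]]
rest 371 208 67.0 [645.4 128.4  20. ]
rest 263 193 66.0 [ 466.1 -146.3   20. ]
side [[228.0, 209.0], [307.0, 176.0], [415.0, 255.0], [328.0, 307.0]]
[[426.1, 190.3, 6.0], [679.1, 164.4, 6.0], [633.7, -249.0, 6.0], [382.4, -219.7, 6.0]]
rest 327 272 326.5 [ 441.4 -158.5   20. ]
rest 271 231 264.0 [438.9  30.2  20. ]
rest 360 221 244.0 [622.3 -90.3  20. ]
rest 301 187 155.5 [616.5 119.1  20. ]
rest 229 177 105.0 [504.1 293.3  20. ]
[[[376.0, -327.0, 8.0], [475.0, -345.0, 8.0], [684.0, -374.0, 8.0], [438.0, 335.0, 8.0]], [[431.0, -324.0, 68.0], [523.0, -340.0, 68.0], [719.0, -368.0, 68.0], [488.0, 293.0, 68.0]]]
[[[506.0, -308.0, 8.0]], [[458.0, -337.0, 68.0]]]
```

View pics/wrist0.png

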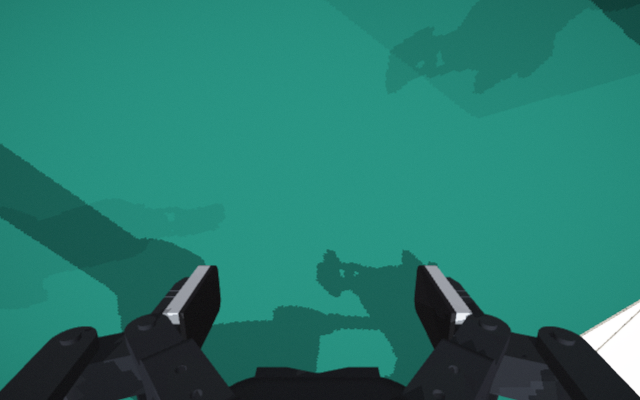

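The wrist view shows only bench and the open fingers at the bottom, around (195,290) and (440,290). I'll turn the tool to the board's direction and fly over it.

jog_arm(targets=[0, 0, 0, 0, 0, 0.99, 0, 0, 0, 0, 0, 0.99, 0, 0, 0, 0, 0, 0.99, 0, 0, 0, 0, 0, 0.99, 0, 0, 0, 0, 0, 0.99, 0, 0, 0, 0, 0, 0.99, 0, 0, 0, 0, 0, 0.99, 0, 0, 0, 0, 0, 0.99])

```text
time_s: 0.95
eef_pos: [166.4, 550.2, 303.5]
orientation: [[-0.55, 0.835, -0.0], [0.835, 0.55, -0.001], [-0.0, -0.001, -1.0]]
force: [-0.3, 0.3, -0.0]
width: 85.1
grasp_force: 0.0
```

jog_arm(targets=[0, 0, 0, 0, 0, 0.99, 0, 0, 0, 0, 0, 0.99, 0, 0, 0, 0, 0, 0.99, 0, 0, 0, 0, 0, 0.99, 0, 0, 0, 0, 0, 0.99, 0, 0, 0, 0, 0, 0.99, 0, 0, 0, 0, 0, 0.99, 0, 0, 0, 0, 0, 0.99])

```text
time_s: 1.75
eef_pos: [166.4, 550.2, 303.5]
orientation: [[0.109, 0.994, -0.0], [0.994, -0.109, -0.001], [-0.001, -0.0, -1.0]]
force: [-0.1, -0.3, -0.1]
width: 85.6
grasp_force: 0.0
```

jog_arm(targets=[-0.98, 0.83, 0, 0, 0, 0, -0.98, 0.83, 0, 0, 0, 0, -0.98, 0.83, 0, 0, 0, 0, -0.98, 0.83, 0, 0, 0, 0, -0.98, 0.83, 0, 0, 0, 0, -0.98, 0.83, 0, 0, 0, 0, -0.98, 0.83, 0, 0, 0, 0, -0.98, 0.83, 0, 0, 0, 0])

```text
time_s: 2.55
eef_pos: [340.4, 294.1, 303.8]
orientation: [[0.105, 0.994, 0.0], [0.994, -0.105, 0.0], [0.0, 0.0, -1.0]]
force: [0.8, -0.0, -0.5]
width: 85.4
grasp_force: 0.0
```

jog_arm(targets=[-0.98, 0.83, 0, 0, 0, 0, -0.98, 0.83, 0, 0, 0, 0, -0.98, 0.83, 0, 0, 0, 0, -0.98, 0.83, 0, 0, 0, 0, -0.98, 0.83, 0, 0, 0, 0, -0.98, 0.83, 0, 0, 0, 0, -0.98, 0.83, 0, 0, 0, 0, -0.98, 0.83, 0, 0, 0, 0])

```text
time_s: 3.35
eef_pos: [513.8, 39.2, 303.7]
orientation: [[0.105, 0.994, -0.0], [0.994, -0.105, 0.0], [0.0, -0.0, -1.0]]
force: [0.3, -0.6, 0.7]
width: 85.6
grasp_force: 0.0
```

jog_arm(targets=[-0.98, 0.83, 0, 0, 0, 0, 0, 0, 0, 0, 0, 0, 0, 0, 0, 0, 0, 0])

```text
time_s: 3.65
eef_pos: [534.9, 8.3, 303.2]
orientation: [[0.107, 0.994, -0.002], [0.994, -0.107, 0.001], [0.001, -0.002, -1.0]]
force: [-0.7, 1.0, -0.1]
width: 85.9
grasp_force: 0.0
```

Run:
```python
from h import *
s=get_state();m=camera_model('wrist');im=capture('wrist')[:,:,::-1];cv2.imwrite('pics/w1.png',im)
print(s['time_s'],s['eef_pos'],np.round(s['orientation'],3).tolist())
np.save('w1.npy',m,allow_pickle=True)
```

```text
3.65 [534.93346045   8.27968426 303.21453536] [[0.107, 0.994, -0.002], [0.994, -0.107, 0.001], [0.001, -0.002, -1.0]]
```

View pics/w1.png

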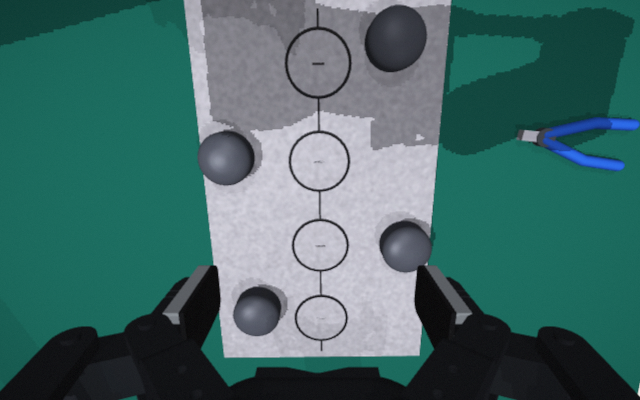

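The wrist view shows all four rings, centred near (318,64), (319,161), (320,245), (321,317). The rests are at (395,38), (227,157), (405,246), (257,311), with part of the board in the arm's shadow.

```bash
cat >> h.py <<'E'
def blobs(im,m,z=20.,thr=95,amin=900):
    """dark roundish blobs on the board -> silhouette centroid at height z"""
    hsv=cv2.cvtColor(im,cv2.COLOR_BGR2HSV);g=hsv[...,2]
    d=((g<thr)&(hsv[...,1]<110)).astype(np.uint8)
    d=cv2.morphologyEx(d,cv2.MORPH_OPEN,cv2.getStructuringElement(2,(13,13)))
    out=[]
    for c in cv2.findContours(d,0,2)[0]:
        a=cv2.contourArea(c)
        if a<amin: continue
        (u,v),(p,q),_=cv2.fitEllipse(c)
        out.append((round(u),round(v),round(p),round(q),round(a/(np.pi*p*q/4),2),ray(m,u,v,z)[0].round(1).tolist()))
    return out
def rings(im,m,thr=80):
    g=cv2.cvtColor(im,cv2.COLOR_BGR2GRAY);bh=cv2.morphologyEx(g,cv2.MORPH_BLACKHAT,np.ones((9,9)))
    b=(bh>30).astype(np.uint8);out=[]
    cs,h=cv2.findContours(b,cv2.RETR_CCOMP,cv2.CHAIN_APPROX_NONE)
    for c,hh in zip(cs,h[0]):
        if hh[3]<0 or len(c)<60: continue
        (u,v),(p,q),_=cv2.fitEllipse(c);a=cv2.contourArea(c)
        if a/(np.pi*p*q/4)>.97 and q/p<1.6:
            P=ray(m,c[:,0,0],c[:,0,1],6.)[:,:2].astype(np.float32);(x,y),r=cv2.minEnclosingCircle(P)
            A=np.c_[2*P,np.ones(len(P))];s=np.linalg.lstsq(A,(P**2).sum(1),rcond=None)[0]
            out.append((round(u),round(v),s[:2].round(1).tolist(),round(2*float(np.sqrt(s[2]+s[0]**2+s[1]**2)),1)))
    return out
E
python3 - <<'E'
from h import *
m=np.load('w1.npy',allow_pickle=True).item();im=cv2.imread('pics/w1.png')
for r in blobs(im,m):print(r)
for r in rings(im,m):print(r)
E
```

```text
(319, 340, 127, 502, 0.69, [515.1, -197.3, 20.0])
(395, 39, 59, 69, 1.0, [623.9, 137.4, 20.0])
(321, 318, [519.4, -174.9], 61.9)
(320, 245, [528.7, -74.9], 62.0)
(319, 161, [538.2, 25.1], 62.1)
(318, 62, [547.6, 125.2], 62.4)
```

Run:
```python
from h import *
m=np.load('w1.npy',allow_pickle=True).item();im=cv2.imread('pics/w1.png');hsv=cv2.cvtColor(im,cv2.COLOR_BGR2HSV)
for p in [(227,157),(225,145),(215,150),(240,175),(405,246),(257,311),(250,300),(258,160),(260,90),(340,120),(390,130),(395,20),(300,290),(195,290)]:print(p,hsv[p[1],p[0]])
for t in(110,120,130):print(t,*[r for r in blobs(im,m,thr=t)],sep='\n')
```

```text
(227, 157) [115  35 123]
(225, 145) [113  36 120]
(215, 150) [112  39 124]
(240, 175) [109  42  84]
(405, 246) [115  37 117]
(257, 311) [113  34 119]
(250, 300) [114  41  88]
(258, 160) [124  14 142]
(260, 90) [131  14 141]
(340, 120) [117  14 204]
(390, 130) [120  18 138]
(395, 20) [109  37  75]
(300, 290) [123  13 208]
(195, 290) [135  28  18]
110
(261, 309, 39, 49, 0.81, [449.1, -144.7, 20.0])
(328, 323, 167, 496, 0.58, [528.7, -172.7, 20.0])
(231, 156, 46, 52, 0.67, [445.9, 43.1, 20.0])
(395, 39, 60, 69, 1.0, [623.8, 137.4, 20.0])
120
(260, 310, 41, 51, 0.88, [447.5, -146.0, 20.0])
(329, 322, 166, 496, 0.59, [529.6, -172.4, 20.0])
(229, 157, 51, 54, 0.79, [443.8, 42.8, 20.0])
(394, 38, 62, 69, 1.0, [623.2, 137.5, 20.0])
130
(260, 310, 42, 52, 0.92, [447.2, -145.5, 20.0])
(329, 324, 168, 499, 0.59, [529.8, -175.0, 20.0])
(229, 156, 53, 55, 0.9, [444.2, 43.2, 20.0])
(393, 41, 68, 76, 0.96, [622.1, 135.2, 20.0])
(261, 22, 48, 100, 0.68, [497.9, 165.0, 20.0])
```

```bash
cat >> h.py <<'E'
def rests(im,m,z=20.):
    hsv=cv2.cvtColor(cv2.GaussianBlur(im,(3,3),0),cv2.COLOR_BGR2HSV);H,S,V=[hsv[...,i].astype(int) for i in range(3)]
    d=((S>23)&(S<75)&(V>35)&(V<140)&(H>95)).astype(np.uint8)
    d=cv2.morphologyEx(d,cv2.MORPH_CLOSE,np.ones((5,5)));d=cv2.morphologyEx(d,cv2.MORPH_OPEN,cv2.getStructuringElement(2,(17,17)))
    out=[]
    for c in cv2.findContours(d,0,2)[0]:
        a=cv2.contourArea(c)
        if a<900: continue
        c=cv2.convexHull(c);(u,v),(p,q),_=cv2.fitEllipse(c)
        out.append((round(u),round(v),round(p),round(q),round(a/(np.pi*p*q/4),2),ray(m,u,v,z)[0].round(1).tolist()))
    return out
E
python3 - <<'E'
from h import *
m=np.load('w1.npy',allow_pickle=True).item();im=cv2.imread('pics/w1.png')
print(*rests(im,m),sep='\n')
E
```

```text
(122, 376, 33, 43, 0.91, [253.0, -224.9, 20.0])
(257, 311, 45, 49, 0.85, [443.9, -147.2, 20.0])
(405, 246, 49, 51, 0.85, [626.7, -80.3, 20.0])
(226, 157, 53, 55, 0.81, [440.7, 42.3, 20.0])
(395, 38, 58, 68, 0.97, [624.1, 137.6, 20.0])
```

jog_arm(targets=[0.13, -0.54, 0.96, 0, 0, 0, 0.13, -0.54, 0.96, 0, 0, 0, 0.13, -0.54, 0.96, 0, 0, 0, 0.13, -0.54, 0.96, 0, 0, 0, 0.13, -0.54, 0.96, 0, 0, 0, 0.13, -0.54, 0.96, 0, 0, 0, 0, 0, 0, 0, 0, 0, 0, 0, 0, 0, 0, 0])

```text
time_s: 4.5
eef_pos: [440.9, 43.1, 131.7]
orientation: [[0.103, 0.995, 0.001], [0.995, -0.103, 0.0], [0.0, 0.001, -1.0]]
force: [1.2, -0.8, -0.1]
width: 85.5
grasp_force: 0.0
```

Run:
```python
from h import *
s=get_state();m=camera_model('wrist');im=capture('wrist')[:,:,::-1].copy();cv2.imwrite('pics/w2.png',im)
print(s['time_s'],s['eef_pos']);print(*rests(im,m),sep='\n')
p=s['eef_pos'];print([proj(m,[p[0],p[1],z])[0].round() for z in(76,60,57,38,6)])
```

```text
4.5 [440.89767477  43.07018538 131.70058677]
(119, 376, 39, 53, 0.85, [297.9, -41.7, 20.0])
(638, 372, 33, 104, 0.5, [645.2, -74.9, 20.0])
(317, 241, 96, 100, 0.98, [440.5, 41.8, 20.0])
[array([318., 289.]), array([318., 271.]), array([318., 268.]), array([318., 252.]), array([317., 231.])]
```

View pics/w2.png

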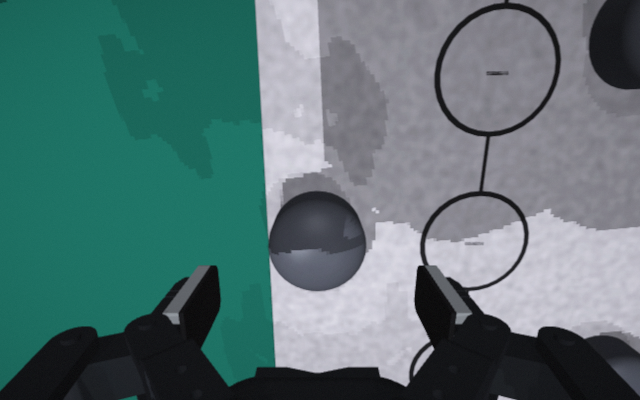

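The rest is centred between the fingers at (317,241), so I go down and grip.

jog_arm(targets=[0, 0, 0.8, 0, 0, 0, 0, 0, 0.8, 0, 0, 0, 0, 0, 0, 0, 0, 0])

```text
time_s: 4.85
eef_pos: [441.4, 42.3, 82.7]
orientation: [[0.105, 0.994, -0.001], [0.994, -0.105, 0.0], [0.0, -0.001, -1.0]]
force: [-0.9, 0.1, 0.2]
width: 85.2
grasp_force: 0.0
```

jog_arm(targets=[0, 0, 0, 0, 0, 0, 0, 0, 0, 0, 0, 0, 0, 0, 0, 0, 0, 0, 0, 0, 0, 0, 0, 0, 0, 0, 0, 0, 0, 0], fingers=-1)

```text
time_s: 5.35
eef_pos: [442.2, 42.3, 85.2]
orientation: [[0.105, 0.994, 0.004], [0.994, -0.105, -0.0], [0.0, 0.004, -1.0]]
force: [-0.1, -0.4, 9.3]
width: 53.6
grasp_force: 61.2
```

Run:
```python
from h import *
s=get_state();m=camera_model('wrist');im=capture('wrist')[:,:,::-1].copy();cv2.imwrite('pics/w3.png',im)
print(s['time_s'],s['eef_pos'],s['width'],s['grasp_force']);print(*rests(im,m),sep='\n')
```

```text
5.35 [442.21083748  42.26669848  85.17459345] 53.60688167699071 61.21907830238342
(459, 355, 39, 43, 0.83, [507.2, -7.5, 20.0])
(169, 358, 41, 57, 0.89, [365.2, 6.2, 20.0])
(317, 279, 126, 130, 0.99, [441.9, 41.6, 20.0])
```

View pics/w3.png

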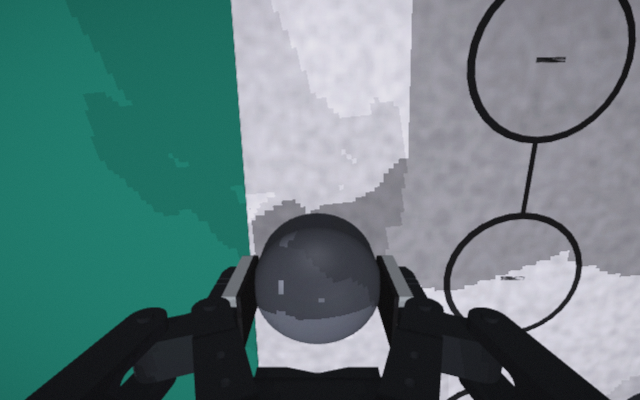

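The grip is good: rest at (317,279), with the tips just touching the board, so they reach about 79 mm ahead of the TCP at this width. Now lift it and carry it to ring mark2.

jog_arm(targets=[0, 0, -0.5, 0, 0, 0, -0.06, 0.6, 0, 0, 0, 0, -0.06, 0.7, 0, 0, 0, 0, -0.06, 0.7, 0, 0, 0, 0, -0.05, 0.7, 0, 0, 0, 0, 0, 0.56, 0, 0, 0, 0, 0, 0, 0, 0, 0, 0, 0, 0, 0, 0, 0, 0])

```text
time_s: 6.2
eef_pos: [536.8, 25.3, 98.5]
orientation: [[0.105, 0.994, -0.0], [0.994, -0.105, 0.0], [0.0, -0.0, -1.0]]
force: [-0.7, 0.0, -1.1]
width: 52.9
grasp_force: 63.5
```

Run:
```python
from h import *
s=get_state();m=camera_model('wrist');im=capture('wrist')[:,:,::-1].copy()
print(s['time_s'],s['eef_pos'],s['width'],s['grasp_force'],np.round(s['orientation'],3).tolist());print(*rests(im,m,32),*rings(im,m),sep='\n')
```

```text
6.2 [536.83342193  25.25843433  98.54657994] 52.859845945384734 63.48549485206604 [[0.105, 0.994, -0.0], [0.994, -0.105, 0.0], [0.0, -0.0, -1.0]]
(173, 358, 39, 47, 0.87, [460.4, -12.2, 32.0])
(317, 279, 126, 131, 0.98, [536.2, 23.9, 32.0])
(524, -38, 149, 202, 0.25, [621.9, 140.4, 32.0])
```

jog_arm(targets=[0.02, 0.05, 0.2, 0, 0, 0, 0, 0, 0.23, 0, 0, 0, 0, 0, 0, 0, 0, 0])

```text
time_s: 6.55
eef_pos: [538.0, 25.9, 85.0]
orientation: [[0.105, 0.994, -0.001], [0.994, -0.105, 0.0], [0.0, -0.001, -1.0]]
force: [-0.6, 0.1, 2.6]
width: 52.9
grasp_force: 67.5
```

jog_arm(targets=[0, 0, 0, 0, 0, 0, 0, 0, 0, 0, 0, 0, 0, 0, 0, 0, 0, 0, 0, 0, 0, 0, 0, 0, 0, 0, -0.8, 0, 0, 0, 0, 0, -0.8, 0, 0, 0, 0, 0, 0, 0, 0, 0, 0, 0, 0, 0, 0, 0], fingers=1)

```text
time_s: 7.35
eef_pos: [539.0, 25.6, 133.5]
orientation: [[0.105, 0.994, 0.001], [0.994, -0.105, -0.0], [0.0, 0.001, -1.0]]
force: [-0.3, 0.2, 0.3]
width: 85.3
grasp_force: 0.0
```

Run:
```python
from h import *
s=get_state();m=camera_model('wrist');im=capture('wrist')[:,:,::-1].copy();cv2.imwrite('pics/w4.png',im)
print(s['time_s'],s['eef_pos'],s['width'],s['grasp_force'],np.round(s['orientation'],3).tolist());print(*rests(im,m),*rings(im,m),sep='\n')
```

```text
7.35 [538.95881483  25.62942418 133.46125741] 85.25161682876366 0.0 [[0.105, 0.994, 0.001], [0.994, -0.105, -0.0], [0.0, 0.001, -1.0]]
(315, 240, 95, 97, 0.96, [537.4, 24.4, 20.0])
(473, 0, 114, 141, 0.5, [627.5, 141.1, 20.0])
```

View pics/w4.png

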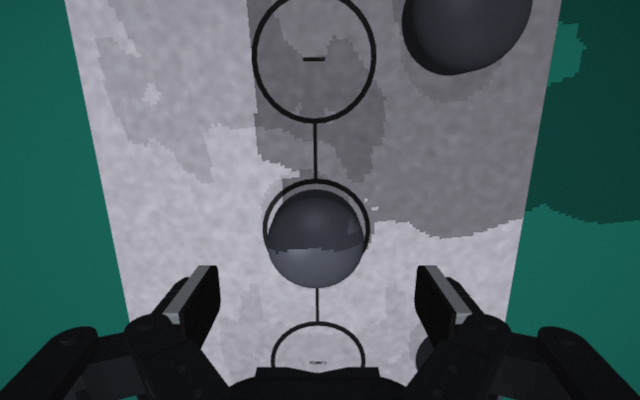

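Rest B stands in ring mark2 within about 1 mm: (315,240) in the view, with the ring visible evenly around it. Next is the rest near mark3.

jog_arm(targets=[0.81, 0.49, 0, 0, 0, 0, 0.81, 0.49, 0, 0, 0, 0, 0.81, 0.49, 0, 0, 0, 0, 0.81, 0.49, 0, 0, 0, 0, 0.81, 0.49, 0, 0, 0, 0, 0, 0, 0, 0, 0, 0, 0, 0, 0, 0, 0, 0])

```text
time_s: 8.1
eef_pos: [623.8, 138.9, 131.5]
orientation: [[0.104, 0.995, -0.003], [0.995, -0.104, -0.001], [-0.001, -0.003, -1.0]]
force: [-0.5, 0.3, 0.5]
width: 85.5
grasp_force: 0.0
```

```bash
cat > look.py <<'E'
from h import *
import sys
z=float(sys.argv[1]) if len(sys.argv)>1 else 20.
s=get_state();m=camera_model('wrist');im=capture('wrist')[:,:,::-1].copy();cv2.imwrite('pics/last.png',im)
p=s['eef_pos'];R=np.array(s['orientation']);print(s['time_s'],p.round(1),s['width'],s['grasp_force'],'x,y axis',R[:2,0].round(3),R[:2,1].round(3))
for r in rests(im,m,z):
    d=R.T@(np.array(r[5])-p);print(r,'tool dx,dy',d[:2].round(1))
E
python3 look.py
```

```text
8.1 [623.8 138.9 131.5] 85.53216940284446 0.0 x,y axis [0.104 0.995] [ 0.995 -0.104]
(524, 384, 50, 83, 0.75, [752.0, 19.4, 20.0]) tool dx,dy [-105.5  140.3]
(109, 384, 52, 81, 0.75, [470.9, 47.8, 20.0]) tool dx,dy [-106.4 -142.3]
(318, 242, 96, 99, 0.98, [623.3, 137.2, 20.0]) tool dx,dy [-1.7  0. ]
```

jog_arm(targets=[-0.05, 0, 0.7, 0, 0, 0, 0, 0, 0.73, 0, 0, 0, 0, 0, 0, 0, 0, 0])

```text
time_s: 8.45
eef_pos: [621.4, 135.9, 87.2]
orientation: [[0.106, 0.994, -0.008], [0.994, -0.106, -0.001], [-0.002, -0.008, -1.0]]
force: [-0.4, -0.2, 0.1]
width: 85.5
grasp_force: 0.0
```

jog_arm(targets=[0, 0, 0, 0, 0, 0, 0, 0, 0, 0, 0, 0, 0, 0, 0, 0, 0, 0, 0, 0, 0, 0, 0, 0, 0, 0, 0, 0, 0, 0, 0, 0, 0, 0, 0, 0], fingers=-1)

```text
time_s: 9.05
eef_pos: [625.1, 137.1, 92.5]
orientation: [[0.105, 0.994, 0.003], [0.994, -0.105, -0.0], [0.0, 0.003, -1.0]]
force: [-1.3, -0.9, 4.9]
width: 51.0
grasp_force: 61.3
```

jog_arm(targets=[0, 0, -0.4, 0, 0, 0, -0.16, -0.61, 0, 0, 0, 0, -0.16, -0.62, 0, 0, 0, 0, -0.16, -0.62, 0, 0, 0, 0, -0.16, -0.62, 0, 0, 0, 0, 0, 0, 0, 0, 0, 0, 0, 0, 0, 0, 0, 0])

```text
time_s: 9.75
eef_pos: [550.0, 126.1, 103.4]
orientation: [[0.105, 0.994, 0.003], [0.994, -0.105, 0.0], [0.001, 0.003, -1.0]]
force: [-0.0, 0.3, -0.5]
width: 51.0
grasp_force: 62.5
```

```bash
python3 look.py 32
```

```text
9.75 [550.  126.1 103.4] 50.97356778723802 62.50121355056763 x,y axis [0.105 0.994] [ 0.994 -0.105]
(459, 358, 40, 51, 0.86, [617.5, 68.9, 32.0]) tool dx,dy [-49.9  73. ]
(173, 358, 40, 60, 0.88, [470.9, 85.2, 32.0]) tool dx,dy [-49.1 -74.5]
(317, 270, 120, 124, 0.98, [549.9, 126.8, 32.0]) tool dx,dy [ 0.6 -0.4]
```

jog_arm(targets=[-0.06, -0.07, 0.15, 0, 0, 0, 0, 0, 0.22, 0, 0, 0, 0, 0, 0, 0, 0, 0])

```text
time_s: 10.1
eef_pos: [547.6, 124.4, 92.5]
orientation: [[0.105, 0.994, 0.002], [0.994, -0.105, 0.0], [0.0, 0.002, -1.0]]
force: [-3.0, -0.4, 11.6]
width: 51.3
grasp_force: 66.2
```

```bash
python3 look.py 20
```

```text
10.1 [547.6 124.4  92.5] 51.27415694808244 66.2426769733429 x,y axis [0.105 0.994] [ 0.994 -0.105]
(459, 358, 40, 53, 0.84, [615.7, 66.2, 20.0]) tool dx,dy [-50.7  73.7]
(173, 358, 41, 58, 0.9, [467.7, 82.5, 20.0]) tool dx,dy [-50.1 -75.2]
(317, 271, 120, 124, 0.98, [547.3, 124.3, 20.0]) tool dx,dy [-0.1 -0.4]
```

jog_arm(targets=[0, 0, 0, 0, 0, 0, 0, 0, 0, 0, 0, 0, 0, 0, 0, 0, 0, 0, 0, 0, 0, 0, 0, 0, 0, 0, -0.7, 0, 0, 0, 0, 0, -0.7, 0, 0, 0, 0, 0, 0, 0, 0, 0, 0, 0, 0, 0, 0, 0], fingers=1)

```text
time_s: 10.95
eef_pos: [546.6, 124.4, 133.2]
orientation: [[0.105, 0.994, 0.001], [0.994, -0.105, 0.0], [0.0, 0.0, -1.0]]
force: [-0.6, 0.1, 0.1]
width: 85.3
grasp_force: 0.0
```

```bash
python3 look.py 20
```

```text
10.95 [546.6 124.4 133.2] 85.32535715842427 0.0 x,y axis [0.105 0.994] [ 0.994 -0.105]
(120, 376, 38, 47, 0.85, [402.5, 38.7, 20.0]) tool dx,dy [-100.4 -134.3]
(317, 352, 44, 71, 0.83, [537.8, 43.7, 20.0]) tool dx,dy [-81.2  -0.3]
(319, 238, 96, 98, 0.98, [547.3, 124.4, 20.0]) tool dx,dy [0.  0.6]
```

jog_arm(targets=[-0.93, 0.48, 0, 0, 0, 0, -0.93, 0.48, 0, 0, 0, 0, -0.93, 0.48, 0, 0, 0, 0, -0.93, 0.48, 0, 0, 0, 0, -0.93, 0.48, 0, 0, 0, 0, -0.93, 0.47, 0, 0, 0, 0, -0.93, 0.47, 0, 0, 0, 0, 0, 0, 0, 0, 0, 0])

```text
time_s: 11.8
eef_pos: [626.9, -84.1, 131.7]
orientation: [[0.108, 0.994, 0.0], [0.994, -0.108, -0.001], [-0.001, 0.0, -1.0]]
force: [-0.6, -0.2, -0.5]
width: 85.4
grasp_force: 0.0
```

jog_arm(targets=[0, 0, 0, 0, 0, 0])

```text
time_s: 11.9
eef_pos: [624.9, -80.7, 131.6]
orientation: [[0.107, 0.994, -0.003], [0.994, -0.107, 0.001], [0.001, -0.003, -1.0]]
force: [-0.6, 0.1, 0.1]
width: 85.6
grasp_force: 0.0
```

```bash
python3 look.py 20
```

```text
11.9 [624.9 -80.7 131.6] 85.55169879768339 0.0 x,y axis [0.107 0.994] [ 0.994 -0.107]
(118, 379, 44, 65, 0.88, [479.3, -167.4, 20.0]) tool dx,dy [-101.8 -135.2]
(36, 344, 35, 87, 0.73, [434.1, -133.9, 20.0]) tool dx,dy [ -73.3 -183.8]
(321, 239, 97, 99, 0.98, [626.3, -80.9, 20.0]) tool dx,dy [-0.1  1.7]
(117, 57, 113, 133, 0.95, [534.5, 28.3, 20.0]) tool dx,dy [  98.7 -101.2]
```

jog_arm(targets=[0, 0.06, 0.75, 0, 0, 0, 0, 0, 0.75, 0, 0, 0, 0, 0, 0, 0, 0, 0])

```text
time_s: 12.25
eef_pos: [624.5, -78.6, 85.0]
orientation: [[0.104, 0.995, -0.008], [0.995, -0.104, 0.002], [0.001, -0.008, -1.0]]
force: [-0.5, 0.9, -0.1]
width: 85.2
grasp_force: 0.0
```

jog_arm(targets=[0, 0, 0, 0, 0, 0, 0, 0, 0, 0, 0, 0, 0, 0, 0, 0, 0, 0, 0, 0, 0, 0, 0, 0, 0, 0, 0, 0, 0, 0, 0, 0, 0, 0, 0, 0], fingers=-1)

```text
time_s: 12.85
eef_pos: [628.3, -80.3, 90.2]
orientation: [[0.105, 0.994, 0.003], [0.994, -0.105, 0.0], [0.0, 0.003, -1.0]]
force: [-0.8, 1.9, 6.5]
width: 52.3
grasp_force: 61.7
```

jog_arm(targets=[0, 0, -0.4, 0, 0, 0, -0.03, -0.65, 0, 0, 0, 0, -0.03, -0.65, 0, 0, 0, 0, -0.03, -0.65, 0, 0, 0, 0, -0.03, -0.65, 0, 0, 0, 0, -0.03, -0.65, 0, 0, 0, 0, 0, 0, 0, 0, 0, 0, 0, 0, 0, 0, 0, 0])

```text
time_s: 13.65
eef_pos: [531.1, -75.1, 101.1]
orientation: [[0.105, 0.994, 0.003], [0.994, -0.105, -0.001], [-0.0, 0.003, -1.0]]
force: [-0.2, 0.0, -1.0]
width: 52.2
grasp_force: 62.8
```

```bash
python3 look.py 32
```

```text
13.65 [531.1 -75.1 101.1] 52.24404426526239 62.805243730545044 x,y axis [0.105 0.994] [ 0.994 -0.105]
(178, 372, 45, 73, 0.68, [454.1, -123.1, 32.0]) tool dx,dy [-55.9 -71.7]
(317, 275, 120, 127, 0.98, [530.7, -75.6, 32.0]) tool dx,dy [-0.6 -0.5]
(307, 35, 143, 154, 0.77, [537.6, 25.2, 32.0]) tool dx,dy [100.4  -4.3]
```

jog_arm(targets=[0.02, -0.07, 0.15, 0, 0, 0, 0, 0, 0.21, 0, 0, 0, 0, 0, 0, 0, 0, 0])

```text
time_s: 14.0
eef_pos: [529.0, -74.1, 90.2]
orientation: [[0.105, 0.994, 0.001], [0.994, -0.105, -0.0], [-0.0, 0.001, -1.0]]
force: [-1.3, 1.4, 9.9]
width: 52.0
grasp_force: 64.2
```

```bash
python3 look.py 20
```

```text
14.0 [529.  -74.1  90.2] 52.04420696409163 64.15216326713562 x,y axis [0.105 0.994] [ 0.994 -0.105]
(176, 357, 38, 45, 0.88, [451.9, -114.0, 20.0]) tool dx,dy [-47.8 -72.6]
(317, 275, 121, 126, 0.99, [528.5, -75.2, 20.0]) tool dx,dy [-1.2 -0.5]
(313, 33, 156, 163, 0.74, [537.8, 26.8, 20.0]) tool dx,dy [101.2  -1.9]
```

jog_arm(targets=[0, 0, 0, 0, 0, 0, 0, 0, 0, 0, 0, 0, 0, 0, 0, 0, 0, 0, 0, 0, 0, 0, 0, 0, 0, 0, -0.72, 0, 0, 0, 0, 0, -0.72, 0, 0, 0, 0, 0, 0, 0, 0, 0, 0, 0, 0, 0, 0, 0], fingers=1)

```text
time_s: 14.85
eef_pos: [528.1, -74.0, 132.6]
orientation: [[0.105, 0.994, 0.001], [0.994, -0.105, -0.0], [-0.0, 0.001, -1.0]]
force: [0.2, -1.0, -0.4]
width: 85.3
grasp_force: 0.0
```

```bash
python3 look.py 20
```

```text
14.85 [528.1 -74.  132.6] 85.33197652093507 0.0 x,y axis [0.105 0.994] [ 0.994 -0.105]
(221, 357, 31, 55, 0.91, [455.7, -151.4, 20.0]) tool dx,dy [-84.6 -63.9]
(318, 242, 93, 98, 0.97, [528.3, -76.4, 20.0]) tool dx,dy [-2.4  0.4]
(315, 51, 115, 125, 0.93, [537.6, 27.2, 20.0]) tool dx,dy [101.6  -1.2]
```

jog_arm(targets=[-0.67, -0.64, 0, 0, 0, 0, -0.67, -0.64, 0, 0, 0, 0, -0.67, -0.64, 0, 0, 0, 0, -0.67, -0.64, 0, 0, 0, 0, 0, 0, 0, 0, 0, 0, 0, 0, 0, 0, 0, 0])

```text
time_s: 15.5
eef_pos: [442.8, -145.8, 131.9]
orientation: [[0.107, 0.994, -0.001], [0.994, -0.107, 0.001], [0.001, -0.001, -1.0]]
force: [0.4, 0.1, 0.5]
width: 85.6
grasp_force: 0.0
```

```bash
python3 look.py 20
```

```text
15.5 [ 442.8 -145.8  131.9] 85.63136040074295 0.0 x,y axis [0.107 0.994] [ 0.994 -0.107]
(122, 376, 35, 46, 0.88, [300.5, -230.6, 20.0]) tool dx,dy [ -99.6 -132.3]
(319, 243, 96, 99, 0.98, [443.0, -148.2, 20.0]) tool dx,dy [-2.4  0.6]
(470, 95, 111, 128, 0.98, [530.0, -74.2, 20.0]) tool dx,dy [80.4 79.2]
```

jog_arm(targets=[-0.08, 0.02, 0.72, 0, 0, 0, 0, 0, 0.72, 0, 0, 0, 0, 0, 0, 0, 0, 0])

```text
time_s: 15.85
eef_pos: [442.7, -146.9, 87.2]
orientation: [[0.104, 0.995, -0.005], [0.995, -0.104, 0.003], [0.002, -0.005, -1.0]]
force: [-0.7, -0.0, -0.4]
width: 85.5
grasp_force: 0.0
```

jog_arm(targets=[0, 0, 0, 0, 0, 0, 0, 0, 0, 0, 0, 0, 0, 0, 0, 0, 0, 0, 0, 0, 0, 0, 0, 0, 0, 0, 0, 0, 0, 0, 0, 0, 0, 0, 0, 0], fingers=-1)

```text
time_s: 16.45
eef_pos: [444.4, -148.3, 91.0]
orientation: [[0.105, 0.994, 0.003], [0.994, -0.105, -0.001], [-0.0, 0.003, -1.0]]
force: [-0.8, 1.4, 5.2]
width: 51.8
grasp_force: 61.4
```

jog_arm(targets=[0, 0, -0.4, 0, 0, 0, -0.15, 0.65, 0, 0, 0, 0, -0.15, 0.65, 0, 0, 0, 0, -0.15, 0.65, 0, 0, 0, 0, -0.15, 0.65, 0, 0, 0, 0, 0, 0, 0, 0, 0, 0, 0, 0, 0, 0, 0, 0])

```text
time_s: 17.15
eef_pos: [518.8, -174.1, 101.6]
orientation: [[0.105, 0.994, -0.001], [0.994, -0.105, 0.0], [0.0, -0.001, -1.0]]
force: [-0.1, -0.2, -0.6]
width: 51.7
grasp_force: 62.8
```

```bash
python3 look.py 32
```

```text
17.15 [ 518.8 -174.1  101.6] 51.745021719573614 62.80555486679077 x,y axis [0.105 0.994] [ 0.994 -0.105]
(317, 272, 120, 126, 0.96, [518.4, -173.4, 32.0]) tool dx,dy [ 0.6 -0.4]
(315, 36, 142, 157, 0.77, [528.3, -74.3, 32.0]) tool dx,dy [100.2  -1. ]
```

jog_arm(targets=[-0.04, 0.04, 0.15, 0, 0, 0, 0, 0, 0.21, 0, 0, 0, 0, 0, 0, 0, 0, 0])

```text
time_s: 17.5
eef_pos: [519.9, -175.6, 91.1]
orientation: [[0.105, 0.994, 0.0], [0.994, -0.105, -0.0], [-0.0, 0.0, -1.0]]
force: [-1.2, 0.8, 5.9]
width: 52.0
grasp_force: 64.0
```

jog_arm(targets=[0, 0, 0, 0, 0, 0, 0, 0, 0, 0, 0, 0, 0, 0, 0, 0, 0, 0, 0, 0, 0, 0, 0, 0, 0, 0, -0.72, 0, 0, 0, 0, 0, -0.72, 0, 0, 0, 0, 0, 0, 0, 0, 0, 0, 0, 0, 0, 0, 0], fingers=1)

```text
time_s: 18.3
eef_pos: [520.3, -175.7, 133.8]
orientation: [[0.105, 0.994, 0.001], [0.994, -0.105, -0.0], [-0.0, 0.001, -1.0]]
force: [-0.2, -0.2, -0.3]
width: 85.5
grasp_force: 0.0
```

```bash
python3 look.py 20
```

```text
18.3 [ 520.3 -175.7  133.8] 85.5111570109744 0.0 x,y axis [0.105 0.994] [ 0.994 -0.105]
(316, 239, 94, 97, 0.96, [519.3, -176.6, 20.0]) tool dx,dy [-1. -1.]
(311, 48, 116, 131, 0.89, [528.0, -73.0, 20.0]) tool dx,dy [103.   -3.2]
```

jog_arm(targets=[-1, -0.22, -0.65, 0, 0, 0, -1, -0.22, -0.65, 0, 0, 0, -1, -0.22, -0.65, 0, 0, 0, -1, -0.22, -0.65, 0, 0, 0, -1, -0.22, -0.65, 0, 0, 0, 0, 0, 0, 0, 0, 0, 0, 0, 0, 0, 0, 0])

```text
time_s: 19.05
eef_pos: [471.1, -321.6, 230.3]
orientation: [[0.107, 0.994, -0.001], [0.994, -0.107, 0.002], [0.002, -0.001, -1.0]]
force: [0.1, -0.3, -0.9]
width: 85.0
grasp_force: 0.0
```

```bash
python3 look.py 20; cp pics/last.png pics/w5.png
```

```text
19.05 [ 471.1 -321.6  230.3] 84.9635839975859 0.0 x,y axis [0.107 0.994] [ 0.994 -0.107]
(111, 383, 46, 92, 0.74, [234.7, -497.8, 20.0]) tool dx,dy [-200.8 -216. ]
(365, 19, 47, 75, 0.76, [521.3, -187.5, 20.0]) tool dx,dy [138.3  35.8]
```

View pics/w5.png

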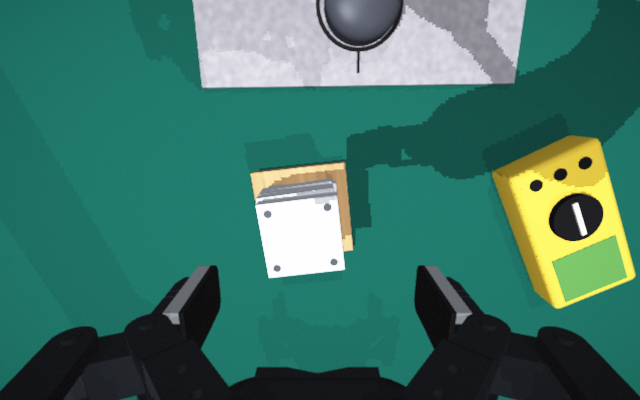

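The rest stands in ring mark0. The top plate's bright face has corners near (256,203), (335,193), (345,268), (268,277); next I measure its pose at z=68.

```bash
cat > plate.py <<'E'
from h import *
import sys
def plate(im,m,z,R,p,near=None):
    g=cv2.cvtColor(im,cv2.COLOR_BGR2HSV);w=((g[...,1]<25)&(g[...,2]>222)).astype(np.uint8)
    w=cv2.morphologyEx(w,cv2.MORPH_CLOSE,np.ones((7,7)));w=cv2.morphologyEx(w,cv2.MORPH_OPEN,np.ones((9,9)))
    for c in cv2.findContours(w,0,2)[0]:
        if cv2.contourArea(c)<2500: continue
        P=ray(m,c[:,0,0].astype(float),c[:,0,1].astype(float),z)-p
        P=(P@R)[:,:2].astype(np.float32)
        (x,y),(a,b),t=cv2.minAreaRect(P);t=(t+45)%90-45
        M=cv2.moments(c);print('plate px',round(M['m10']/M['m00']),round(M['m01']/M['m00']),'tool dx,dy %.1f %.1f size %.1f %.1f angle(tool z) %.1f'%(x,y,a,b,t))
if __name__=='__main__':
    s=get_state();m=camera_model('wrist');im=capture('wrist')[:,:,::-1].copy();cv2.imwrite('pics/lastp.png',im)
    p=s['eef_pos'];R=np.array(s['orientation']);print(s['time_s'],p.round(1),s['width'],s['grasp_force'],R[:2,0].round(3))
    plate(im,m,float(sys.argv[1]),R,p)
E
python3 plate.py 68
```

```text
19.1 [ 471.1 -320.6  229.7] 85.26950929099019 0.0 [0.106 0.994]
plate px 300 236 tool dx,dy -18.0 -12.2 size 60.0 65.0 angle(tool z) -6.9
plate px 246 70 tool dx,dy 98.5 -42.8 size 22.8 61.6 angle(tool z) 0.0
```

Run:
```python
from h import *
s=get_state();m=camera_model('wrist');p=s['eef_pos'];R=np.array(s['orientation'])
im=cv2.imread('pics/lastp.png');print([ (v,im[v,300].tolist()) for v in range(188,212,2)])
q=np.array([(256,203),(335,193),(345,268),(268,277)],float)
P=(ray(m,q[:,0],q[:,1],68)-p)@R;print(P[:,:2].round(1).tolist(),P[:,:2].mean(0),[np.linalg.norm(P[i]-P[i-1]).round(1) for i in range(4)])
g=cv2.cvtColor(im,cv2.COLOR_BGR2GRAY);w=(g>246).astype(np.uint8);w[:,:200]=0;w[:150]=0
print([ g[v,300] for v in range(188,212,2)],g[230:240:4,300])
```

```text
[(188, [158, 150, 146]), (190, [137, 131, 126]), (192, [137, 130, 126]), (194, [180, 173, 168]), (196, [201, 192, 188]), (198, [142, 134, 130]), (200, [137, 128, 126]), (202, [253, 252, 252]), (204, [254, 254, 254]), (206, [254, 254, 254]), (208, [254, 254, 254]), (210, [254, 253, 254])]
[[7.8, -44.5], [15.3, 12.6], [-44.1, 21.2], [-51.9, -38.4]] [-18.20531048 -12.25733536] [np.float64(60.0), np.float64(57.7), np.float64(60.1), np.float64(60.1)]
[np.uint8(150), np.uint8(130), np.uint8(130), np.uint8(172), np.uint8(192), np.uint8(134), np.uint8(128), np.uint8(252), np.uint8(254), np.uint8(254), np.uint8(254), np.uint8(253)] [253 253 254]
```

jog_arm(targets=[-0.2, -0.14, 0.89, 0, 0, 0, -0.2, -0.13, 0.89, 0, 0, 0, -0.2, -0.14, 0.89, 0, 0, 0, 0, 0, 0, 0, 0, -0.73, 0, 0, 0, 0, 0, -0.73, 0, 0, 0, 0, 0, 0, 0, 0, 0, 0, 0, 0])

```text
time_s: 19.85
eef_pos: [457.6, -336.9, 150.5]
orientation: [[-0.022, 1.0, -0.001], [1.0, 0.022, 0.001], [0.001, -0.001, -1.0]]
force: [0.4, -0.3, 1.4]
width: 85.6
grasp_force: 0.0
```

```bash
sed -i 's/(g\[...,1\]<25)&(g\[...,2\]>222)/(g[...,1]<25)\&(g[...,2]>244)/' plate.py; python3 plate.py 68; cp pics/lastp.png pics/w6.png
```

```text
19.85 [ 457.6 -336.9  150.5] 85.64258459624831 0.0 [-0.022  1.   ]
plate px 315 293 tool dx,dy -17.7 -1.1 size 28.8 59.3 angle(tool z) 0.0
```

View pics/w6.png

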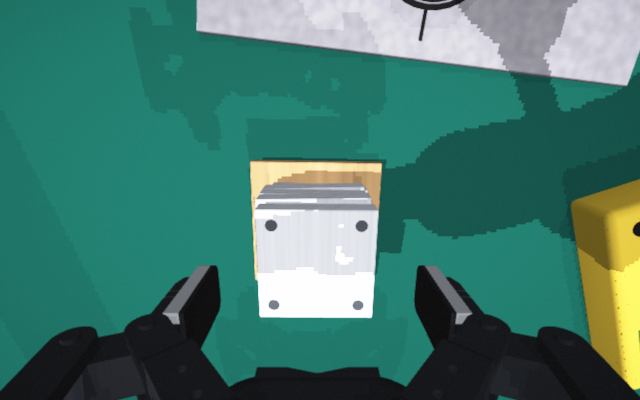

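The plate is square with the tool, with corners near (254,208), (378,208), (373,317), (260,317). Half of it is in shadow, so I compute from the corners.

```bash
cat > quad.py <<'E'
# top-face edges of the square plate: gradient lines left/right/far/near around the expected place
from h import *
import sys
def quad(im,m,R,p,z,d=(0,0),hw=30,win=7):
    g=cv2.GaussianBlur(cv2.cvtColor(im,cv2.COLOR_BGR2GRAY),(3,3),0).astype(float);res={}
    for name,n in(('far',(1,0)),('near',(-1,0)),('right',(0,1)),('left',(0,-1))):
        n=np.array(n,float);t=np.array([-n[1],n[0]]);pts=[]
        for a in np.linspace(-20,20,17):
            offs=np.arange(-win,win+.1,.25)
            L=np.array([np.r_[np.array(d)+n*(hw+o)+t*a] for o in offs])
            X=p+np.c_[L,np.zeros(len(L))]@R.T;X[:,2]=z
            uv=proj(m,X).astype(np.float32)
            v=cv2.remap(g.astype(np.float32),uv[:,:1],uv[:,1:],1)[:,0]
            gr=v[4:]-v[:-4];i=np.argmin(gr)
            if gr[i]<-12: pts.append((a,hw+offs[i+2]))
        pts=np.array(pts)
        if len(pts)<6: res[name]=None;continue
        for _ in range(3):
            k=np.polyfit(pts[:,0],pts[:,1],1);e=np.abs(np.polyval(k,pts[:,0])-pts[:,1]);pts=pts[e<max(1,1.5*np.median(e))]
        res[name]=(round(k[1],1),round(float(np.degrees(np.arctan(k[0]))),1),len(pts))
    return res
if __name__=='__main__':
    z=float(sys.argv[1]);d=[float(a) for a in sys.argv[2:4]] or (0,0)
    s=get_state();m=camera_model('wrist');im=capture('wrist')[:,:,::-1].copy();cv2.imwrite('pics/lastq.png',im)
    p=s['eef_pos'];R=np.array(s['orientation']);r=quad(im,m,R,p,z,d)
    print(s['time_s'],p.round(1),round(s['width'],1),R[:2,0].round(3),r)
    if r['far'] and r['near']:print('x off',d[0]+(r['far'][0]-r['near'][0])/2)
    if r['left'] and r['right']:print('y off',d[1]+(r['right'][0]-r['left'][0])/2)
E
python3 quad.py 68 -2 -1
python3 - <<'E'
from h import *
s=get_state();m=camera_model('wrist');p=s['eef_pos'];R=np.array(s['orientation'])
q=np.array([(254,208),(378,208),(373,317),(260,317)],float)
P=(ray(m,q[:,0],q[:,1],68)-p)@R;print(P[:,:2].round(1).tolist(),P[:,:2].mean(0))
E
```

```text
19.9 [ 457.7 -337.1  150.7] 85.6 [-0.022  1.   ] {'far': (np.float64(33.2), -3.8, 17), 'near': (np.float64(30.5), -0.7, 17), 'right': (np.float64(29.8), -0.4, 17), 'left': (np.float64(31.0), 1.7, 17)}
x off -0.6499999999999986
y off -1.5999999999999996
[[27.8, -30.7], [27.8, 29.1], [-33.1, 29.6], [-33.0, -30.8]] [-2.61832024 -0.69423155]
```

jog_arm(targets=[-0.08, -0.03, 0.42, 0, 0, 0, 0, 0, 0, 0, 0, 0, 0, 0, 0, 0, 0, 0])

```text
time_s: 20.25
eef_pos: [456.3, -340.2, 137.8]
orientation: [[-0.022, 1.0, -0.001], [1.0, 0.022, 0.001], [0.001, -0.001, -1.0]]
force: [-0.9, -1.2, -0.2]
width: 85.8
grasp_force: 0.0
```

```bash
python3 quad.py 68
```

```text
20.25 [ 456.3 -340.2  137.8] 85.8 [-0.022  1.   ] {'far': (np.float64(30.7), -0.8, 10), 'near': (np.float64(29.5), -0.0, 17), 'right': (np.float64(30.2), -0.3, 17), 'left': (np.float64(30.3), 1.0, 17)}
x off 0.5999999999999996
y off -0.05000000000000071
```

Well centred, so I grip and lift a little.

jog_arm(targets=[0, 0, 0, 0, 0, 0, 0, 0, 0, 0, 0, 0, 0, 0, 0, 0, 0, 0, 0, 0, 0, 0, 0, 0, 0, 0, 0, 0, 0, 0, 0, 0, 0, 0, 0, 0], fingers=-1)

```text
time_s: 20.9
eef_pos: [457.1, -341.3, 140.6]
orientation: [[-0.022, 1.0, 0.002], [1.0, 0.022, -0.003], [-0.003, 0.002, -1.0]]
force: [-1.1, 0.4, 9.5]
width: 0.4
grasp_force: 4.7
```

```bash
python3 quad.py 68
```

```text
20.9 [ 457.1 -341.3  140.6] 0.4 [-0.022  1.   ] {'far': (np.float64(31.9), -0.5, 17), 'near': None, 'right': (np.float64(29.5), -0.6, 17), 'left': (np.float64(31.0), 0.8, 17)}
y off -0.75
```

jog_arm(targets=[0, 0, -0.5, 0, 0, 0, 0, 0, -0.5, 0, 0, 0, 0, 0, 0, 0, 0, 0, 0, 0, 0, 0, 0, 0])

```text
time_s: 21.35
eef_pos: [456.7, -340.4, 168.6]
orientation: [[-0.022, 1.0, 0.0], [1.0, 0.022, -0.0], [-0.0, 0.0, -1.0]]
force: [-0.5, -0.2, -0.5]
width: 0.2
grasp_force: 0.0
```

```bash
python3 quad.py 98; cp pics/lastq.png pics/w7.png
```

```text
21.35 [ 456.7 -340.4  168.6] 0.2 [-0.022  1.   ] {'far': (np.float64(29.9), -0.4, 4), 'near': None, 'right': (np.float64(24.8), -0.2, 6), 'left': (np.float64(28.4), -6.1, 8)}
y off -1.799999999999999
```

View pics/w7.png

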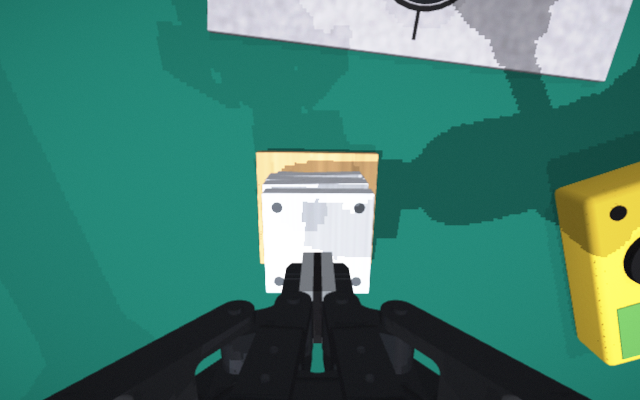

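The fingers shut above the plate, with tips at z≈68 for a TCP of 140.6, so 73 mm is the shut tip reach. At 60 mm the reach is about 67 mm, so I need TCP z≈126. Reopen and go lower.

jog_arm(targets=[0, 0, 0, 0, 0, 0, 0, 0, 0, 0, 0, 0, 0, 0, 0, 0, 0, 0, 0, 0, 0, 0, 0, 0, 0, 0, 0, 0, 0, 0, 0, 0, 0, 0, 0, 0, 0, 0, 0.5, 0, 0, 0, 0, 0, 0.5, 0, 0, 0], fingers=1)

```text
time_s: 22.2
eef_pos: [457.0, -340.8, 138.8]
orientation: [[-0.022, 1.0, 0.001], [1.0, 0.022, -0.001], [-0.001, 0.001, -1.0]]
force: [0.6, 0.1, 0.5]
width: 85.1
grasp_force: 0.0
```

```bash
python3 quad.py 68
```

```text
22.2 [ 457.  -340.8  138.8] 85.1 [-0.022  1.   ] {'far': (np.float64(31.5), -0.1, 17), 'near': (np.float64(28.6), -0.5, 17), 'right': (np.float64(29.4), -0.3, 17), 'left': (np.float64(30.8), 0.9, 17)}
x off 1.4499999999999993
y off -0.7000000000000011
```

jog_arm(targets=[0, 0, 0.38, 0, 0, 0, 0, 0, 0, 0, 0, 0, 0, 0, 0, 0, 0, 0])

```text
time_s: 22.55
eef_pos: [456.8, -340.5, 127.2]
orientation: [[-0.022, 1.0, 0.0], [1.0, 0.022, 0.0], [0.0, 0.0, -1.0]]
force: [0.5, -0.4, -0.3]
width: 85.4
grasp_force: 0.0
```

```bash
python3 quad.py 68
```

```text
22.55 [ 456.8 -340.5  127.2] 85.4 [-0.022  1.   ] {'far': (np.float64(31.0), -0.1, 17), 'near': (np.float64(29.1), -0.5, 17), 'right': (np.float64(29.7), -0.5, 17), 'left': (np.float64(30.1), -0.7, 17)}
x off 0.9499999999999993
y off -0.20000000000000107
```

jog_arm(targets=[0.03, 0, 0, 0, 0, 0, 0, 0, 0, 0, 0, 0])

```text
time_s: 22.8
eef_pos: [456.9, -339.6, 127.7]
orientation: [[-0.022, 1.0, 0.001], [1.0, 0.022, -0.001], [-0.001, 0.001, -1.0]]
force: [0.8, 0.1, -1.0]
width: 85.6
grasp_force: 0.0
```

jog_arm(targets=[0, 0, 0, 0, 0, 0, 0, 0, 0, 0, 0, 0, 0, 0, 0, 0, 0, 0, 0, 0, 0, 0, 0, 0, 0, 0, 0, 0, 0, 0], fingers=-1)

```text
time_s: 23.3
eef_pos: [457.1, -339.8, 127.9]
orientation: [[-0.022, 1.0, 0.001], [1.0, 0.022, -0.001], [-0.001, 0.001, -1.0]]
force: [0.2, 0.4, 5.0]
width: 58.2
grasp_force: 64.8
```

```bash
python3 quad.py 68
```

```text
23.3 [ 457.1 -339.8  127.9] 58.2 [-0.022  1.   ] {'far': (np.float64(33.6), -4.6, 17), 'near': (np.float64(30.1), -0.5, 17), 'right': (np.float64(29.3), -0.1, 17), 'left': (np.float64(29.9), -0.5, 17)}
x off 1.75
y off -0.29999999999999893
```

jog_arm(targets=[0, 0, -0.4, 0, 0, 0, 0, 0, -0.6, 0, 0, 0, 0, 0, 0, 0, 0, 0, 0, 0, 0, 0, 0, 0])

```text
time_s: 23.75
eef_pos: [456.7, -339.5, 157.3]
orientation: [[-0.022, 1.0, 0.0], [1.0, 0.022, -0.0], [-0.0, 0.0, -1.0]]
force: [-0.2, 0.5, -2.0]
width: 58.0
grasp_force: 64.6
```

```bash
python3 quad.py 98; cp pics/lastq.png pics/w8.png
```

```text
23.75 [ 456.7 -339.5  157.3] 58.0 [-0.022  1.   ] {'far': (np.float64(30.2), 0.0, 16), 'near': (np.float64(29.5), 0.0, 17), 'right': (np.float64(29.0), -0.2, 17), 'left': (np.float64(29.8), -0.7, 17)}
x off 0.34999999999999964
y off -0.40000000000000036
```

View pics/w8.png

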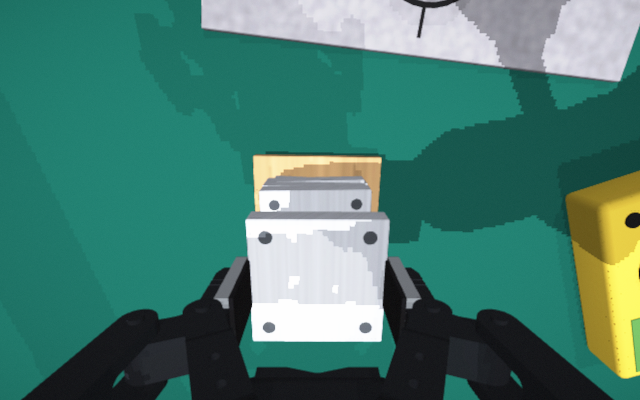

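One plate is held, face corners (247,220) to (385,340), and the next stays on the stack. I carry it toward the far ring and stop short so the camera sits right above the rest.

jog_arm(targets=[0.93, 0.24, 0, 0, 0, 0, 0.93, 0.24, 0, 0, 0, 0, 0.93, 0.24, 0, 0, 0, 0, 0.93, 0.24, 0, 0, 0, 0, 0.93, 0.24, 0, 0, 0, 0, 0.93, 0.24, 0, 0, 0, 0, 0.93, 0.24, 0, 0, 0, 0, 0.93, 0.24, 0, 0, 0, 0])

```text
time_s: 24.6
eef_pos: [508.8, -113.7, 156.2]
orientation: [[-0.022, 1.0, -0.002], [1.0, 0.022, 0.001], [0.001, -0.002, -1.0]]
force: [-0.1, -0.1, -0.8]
width: 58.0
grasp_force: 64.6
```

jog_arm(targets=[0.93, 0.24, 0, 0, 0, 0, 0.93, 0.24, 0, 0, 0, 0, 0.93, 0.24, 0, 0, 0, 0, 0.93, 0.24, 0, 0, 0, 0, 0.93, 0.24, 0, 0, 0, 0, 0.93, 0.24, 0, 0, 0, 0, 0, 0, 0, 0, 0, 0, 0, 0, 0, 0, 0, 0])

```text
time_s: 25.4
eef_pos: [548.2, 53.6, 156.3]
orientation: [[-0.024, 1.0, -0.002], [1.0, 0.024, -0.0], [-0.0, -0.002, -1.0]]
force: [-0.6, -0.4, -1.2]
width: 58.1
grasp_force: 64.6
```

```bash
cat >> look.py <<'E'
from quad import quad
zt=p[2]-59.9;print('held plate',quad(im,m,R,p,zt))
for r in rings(im,m): 
    d=R.T@(np.array(r[2]+[6])-p);print('ring',r,'tool',d[:2].round(1))
E
python3 look.py 20;cp pics/last.png pics/w9.png
```

```text
25.4 [548.2  53.6 156.3] 58.08426927782865 64.57638144493103 x,y axis [-0.024  1.   ] [1.    0.024]
(320, 111, 96, 99, 0.97, [547.5, 125.9, 20.0]) tool dx,dy [72.4  1.3]
held plate {'far': (np.float64(30.0), 0.0, 17), 'near': (np.float64(30.1), 0.3, 16), 'right': (np.float64(29.0), 0.9, 12), 'left': (np.float64(29.9), -0.9, 14)}
```

View pics/w9.png

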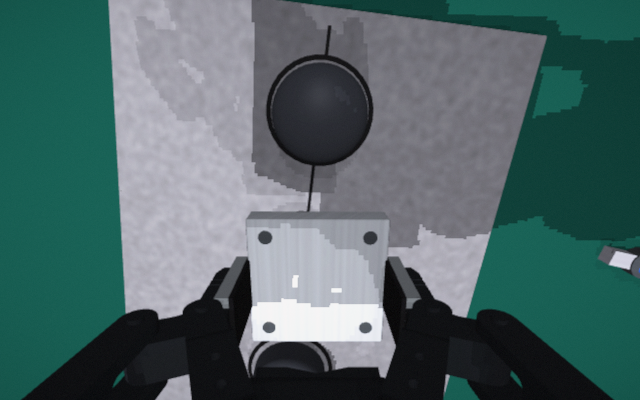

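The rest sits concentric in its ring at (320,111) right below the camera, and the held plate is centred at (317,281). I move over it by the measured offset.

jog_arm(targets=[0.8, 0.02, 0, 0, 0, 0, 0.8, 0.02, 0, 0, 0, 0, 0.8, 0.02, 0, 0, 0, 0, 0, 0, 0, 0, 0, 0, 0, 0, 0.7, 0, 0, 0, 0, 0, 0.5, 0, 0, 0, 0, 0, 0, 0, 0, 0, 0, 0, 0, 0, 0, 0])

```text
time_s: 26.25
eef_pos: [549.0, 124.0, 121.1]
orientation: [[-0.021, 1.0, -0.001], [1.0, 0.021, -0.0], [-0.0, -0.001, -1.0]]
force: [0.9, 0.4, -0.4]
width: 58.1
grasp_force: 64.6
```

Run:
```python
from h import *
import time
s=get_state();print(s['time_s'],s['eef_pos'].round(1),s['force'].round(1),s['width'],np.round(s['orientation'],4).tolist())
```

```text
26.25 [549.  124.  121.1] [ 0.9  0.4 -0.4] 58.12239788991567 [[-0.0209, 0.9998, -0.0008], [0.9998, 0.0209, -0.0005], [-0.0004, -0.0008, -1.0]]
```

jog_arm(targets=[0, 0, 0, 0, 0, 0])

```text
time_s: 26.35
eef_pos: [549.7, 124.5, 122.0]
orientation: [[-0.021, 1.0, 0.001], [1.0, 0.021, -0.0], [-0.0, 0.001, -1.0]]
force: [-0.1, 0.9, -0.7]
width: 58.0
grasp_force: 64.6
```

jog_arm(targets=[0, 0, 0, 0, 0, 0])

```text
time_s: 26.45
eef_pos: [549.7, 124.8, 122.1]
orientation: [[-0.022, 1.0, 0.002], [1.0, 0.022, 0.0], [0.0, 0.002, -1.0]]
force: [-0.5, 0.2, -0.8]
width: 58.2
grasp_force: 64.6
```

jog_arm(targets=[0, 0, 0, 0, 0, 0])

```text
time_s: 26.55
eef_pos: [549.4, 125.1, 121.9]
orientation: [[-0.022, 1.0, 0.001], [1.0, 0.022, 0.0], [0.0, 0.001, -1.0]]
force: [-0.2, 0.4, -0.7]
width: 57.9
grasp_force: 64.6
```

jog_arm(targets=[0, 0, 0, 0, 0, 0])

```text
time_s: 26.65
eef_pos: [549.2, 125.2, 121.7]
orientation: [[-0.022, 1.0, 0.001], [1.0, 0.022, 0.0], [0.0, 0.001, -1.0]]
force: [0.3, 0.6, -1.3]
width: 57.8
grasp_force: 64.6
```

Run:
```python
from h import *
from quad import quad
s=get_state();m=camera_model('wrist');im=capture('wrist')[:,:,::-1].copy()
p=s['eef_pos'];R=np.array(s['orientation']);print(p,quad(im,m,R,p,p[2]-59.9))
m=camera_model('side');im=capture('side')[:,:,::-1];cv2.imwrite('pics/s1.png',cv2.resize(im[150:300,200:400],None,fx=3,fy=3))
```

```text
[549.2420687  125.23477344 121.66106448] {'far': (np.float64(33.5), -0.3, 14), 'near': (np.float64(30.1), 0.5, 15), 'right': (np.float64(29.1), -0.6, 13), 'left': (np.float64(29.7), -1.2, 14)}
```

View pics/s1.png

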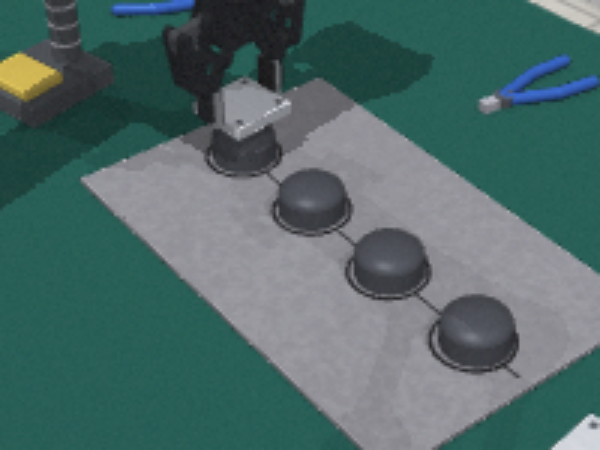

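The rests all sit in their rings, and the plate hovers over the far one. A small correction, then lower and check the contact force.

jog_arm(targets=[0, -0.045, 0.15, 0, 0, 0, 0, 0, 0.15, 0, 0, 0, 0, 0, 0, 0, 0, 0, 0, 0, 0, 0, 0, 0, 0, 0, 0, 0, 0, 0, 0, 0, 0, 0, 0, 0])

```text
time_s: 27.35
eef_pos: [547.8, 125.2, 112.3]
orientation: [[-0.022, 1.0, 0.0], [1.0, 0.022, 0.0], [0.0, 0.0, -1.0]]
force: [0.2, 0.2, -1.6]
width: 58.3
grasp_force: 64.6
```

jog_arm(targets=[0, 0, 0.05, 0, 0, 0, 0, 0, 0, 0, 0, 0, 0, 0, 0, 0, 0, 0])

```text
time_s: 27.65
eef_pos: [547.7, 125.2, 110.7]
orientation: [[-0.022, 1.0, -0.0], [1.0, 0.022, 0.0], [0.0, -0.0, -1.0]]
force: [-0.4, -0.1, -1.0]
width: 58.5
grasp_force: 64.6
```

jog_arm(targets=[0, 0, 0, 0, 0, 0])

```text
time_s: 27.75
eef_pos: [547.7, 125.2, 110.7]
orientation: [[-0.022, 1.0, 0.0], [1.0, 0.022, 0.0], [0.0, 0.0, -1.0]]
force: [-0.2, -0.5, -1.7]
width: 58.2
grasp_force: 64.6
```

jog_arm(targets=[0, 0, 0.03, 0, 0, 0, 0, 0, 0, 0, 0, 0, 0, 0, 0, 0, 0, 0])

```text
time_s: 28.05
eef_pos: [547.8, 125.2, 109.9]
orientation: [[-0.022, 1.0, 0.0], [1.0, 0.022, 0.0], [0.0, 0.0, -1.0]]
force: [0.6, -0.6, -1.2]
width: 57.9
grasp_force: 64.7
```

jog_arm(targets=[0, 0, 0.03, 0, 0, 0, 0, 0, 0, 0, 0, 0, 0, 0, 0, 0, 0, 0])

```text
time_s: 28.35
eef_pos: [547.8, 125.2, 109.7]
orientation: [[-0.022, 1.0, 0.001], [1.0, 0.022, 0.0], [0.0, 0.001, -1.0]]
force: [-1.5, 0.2, 5.5]
width: 57.7
grasp_force: 65.3
```

Contact is felt at 109.7. Release and rise.

jog_arm(targets=[0, 0, 0, 0, 0, 0, 0, 0, 0, 0, 0, 0, 0, 0, 0, 0, 0, 0, 0, 0, 0, 0, 0, 0, 0, 0, 0, 0, 0, 0, 0, 0, -0.5, 0, 0, 0, 0, 0, -0.8, 0, 0, 0, 0, 0, -0.8, 0, 0, 0], fingers=1)

```text
time_s: 29.15
eef_pos: [547.4, 125.1, 172.1]
orientation: [[-0.022, 1.0, -0.001], [1.0, 0.022, -0.0], [-0.0, -0.001, -1.0]]
force: [0.9, -0.0, 0.4]
width: 85.5
grasp_force: 0.0
```

```bash
python3 quad.py 50
python3 - <<'E'
from h import *
a=cv2.imread('pics/lastq.png');b=capture('side')[:,:,::-1]
cv2.imwrite('pics/c1.png',np.hstack([cv2.resize(a[200:400,200:440],None,fx=1.66,fy=1.66,interpolation=2),cv2.resize(b[150:260,220:350],(392,332),interpolation=2)]))
E
```

```text
29.15 [547.4 125.1 172.1] 85.5 [-0.022  1.   ] {'far': (np.float64(30.6), 2.2, 10), 'near': (np.float64(30.6), 0.4, 17), 'right': (np.float64(30.2), -0.4, 16), 'left': (np.float64(29.3), 0.8, 13)}
x off 0.0
y off 0.4499999999999993
```

View pics/c1.png

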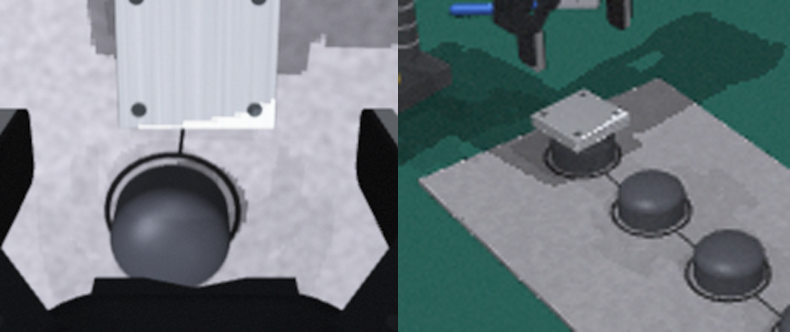

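The plate lies level and centred on the far rest, with a tilt-free outline and under 0.5 mm offset. Back to the stack for the next plate.

jog_arm(targets=[-0.96, -0.21, 0, 0, 0, 0, -0.96, -0.21, 0, 0, 0, 0, -0.96, -0.21, 0, 0, 0, 0, -0.96, -0.21, 0, 0, 0, 0, -0.96, -0.21, 0, 0, 0, 0, -0.96, -0.21, 0, 0, 0, 0, -0.96, -0.21, 0, 0, 0, 0, -0.96, -0.21, 0, 0, 0, 0])

```text
time_s: 30.05
eef_pos: [501.6, -107.2, 171.1]
orientation: [[-0.022, 1.0, -0.001], [1.0, 0.022, 0.001], [0.001, -0.001, -1.0]]
force: [0.6, -0.7, -0.6]
width: 85.2
grasp_force: 0.0
```

jog_arm(targets=[-0.96, -0.21, 0, 0, 0, 0, -0.96, -0.21, 0, 0, 0, 0, -0.96, -0.21, 0, 0, 0, 0, -0.96, -0.21, 0, 0, 0, 0, -0.96, -0.21, 0, 0, 0, 0, -0.96, -0.21, 0, 0, 0, 0, -0.96, -0.21, 0, 0, 0, 0, -0.96, -0.21, 0, 0, 0, 0])

```text
time_s: 30.85
eef_pos: [456.4, -338.6, 170.9]
orientation: [[-0.022, 1.0, -0.001], [1.0, 0.022, 0.001], [0.001, -0.001, -1.0]]
force: [0.5, 0.0, -0.5]
width: 85.3
grasp_force: 0.0
```

jog_arm(targets=[0, 0, 0.6, 0, 0, 0, 0, 0, 0.6, 0, 0, 0, 0, 0, 0, 0, 0, 0, 0, 0, 0, 0, 0, 0, 0, 0, 0, 0, 0, 0, 0, 0, 0, 0, 0, 0])

```text
time_s: 31.45
eef_pos: [457.6, -337.9, 136.8]
orientation: [[-0.023, 1.0, 0.001], [1.0, 0.023, -0.001], [-0.001, 0.001, -1.0]]
force: [-1.1, 0.2, -0.1]
width: 85.2
grasp_force: 0.0
```

```bash
python3 quad.py 56
```

```text
31.45 [ 457.6 -337.9  136.8] 85.2 [-0.023  1.   ] {'far': (np.float64(30.9), 0.7, 17), 'near': (np.float64(29.3), 0.3, 17), 'right': (np.float64(30.4), -1.1, 15), 'left': (np.float64(34.1), -0.8, 13)}
x off 0.7999999999999989
y off -1.8500000000000014
```

jog_arm(targets=[0.02, 0, 0.36, 0, 0, 0, 0, 0, 0.36, 0, 0, 0, 0, 0, 0, 0, 0, 0, 0, 0, 0, 0, 0, 0, 0, 0, 0, 0, 0, 0])

```text
time_s: 32.0
eef_pos: [457.2, -337.2, 114.2]
orientation: [[-0.022, 1.0, 0.0], [1.0, 0.022, 0.0], [0.0, 0.0, -1.0]]
force: [-0.3, 0.3, 0.2]
width: 85.4
grasp_force: 0.0
```

```bash
python3 quad.py 56
```

```text
32.0 [ 457.2 -337.2  114.2] 85.4 [-0.022  1.   ] {'far': (np.float64(30.2), 0.8, 17), 'near': (np.float64(30.0), 1.0, 17), 'right': (np.float64(29.3), -2.0, 17), 'left': (np.float64(32.2), 0.8, 17)}
x off 0.09999999999999964
y off -1.450000000000001
```

jog_arm(targets=[0, -0.04, -0.05, 0, 0, 0, 0, 0, 0, 0, 0, 0, 0, 0, 0, 0, 0, 0])

```text
time_s: 32.35
eef_pos: [455.9, -337.3, 116.1]
orientation: [[-0.022, 1.0, 0.0], [1.0, 0.022, -0.0], [-0.0, 0.0, -1.0]]
force: [0.8, 0.3, -0.5]
width: 85.1
grasp_force: 0.0
```

jog_arm(targets=[0, 0, 0, 0, 0, 0, 0, 0, 0, 0, 0, 0, 0, 0, 0, 0, 0, 0, 0, 0, 0, 0, 0, 0, 0, 0, 0, 0, 0, 0], fingers=-1)

```text
time_s: 32.85
eef_pos: [456.1, -337.4, 116.3]
orientation: [[-0.022, 1.0, 0.001], [1.0, 0.022, -0.001], [-0.001, 0.001, -1.0]]
force: [-0.2, 0.2, 5.2]
width: 57.7
grasp_force: 64.7
```

jog_arm(targets=[0, 0, -0.4, 0, 0, 0, 0, 0, -0.6, 0, 0, 0, 0, 0, -0.4, 0, 0, 0, 0, 0, 0, 0, 0, 0, 0, 0, 0, 0, 0, 0, 0, 0, 0, 0, 0, 0])

```text
time_s: 33.45
eef_pos: [455.5, -336.8, 157.1]
orientation: [[-0.022, 1.0, -0.001], [1.0, 0.022, 0.001], [0.001, -0.001, -1.0]]
force: [-0.1, -0.3, -1.0]
width: 57.8
grasp_force: 64.4
```

```bash
python3 look.py 20
```

```text
33.45 [ 455.5 -336.8  157.1] 57.78990311644205 64.44786429405212 x,y axis [-0.022  1.   ] [1.    0.022]
(468, 358, 42, 48, 0.87, [570.9, -441.0, 20.0]) tool dx,dy [-106.9  113.2]
(162, 361, 43, 58, 0.9, [340.6, -447.8, 20.0]) tool dx,dy [-108.7 -117.1]
held plate {'far': (np.float64(30.3), 0.8, 11), 'near': (np.float64(29.6), 0.6, 17), 'right': (np.float64(29.0), 0.7, 17), 'left': (np.float64(29.9), 0.1, 17)}
```

jog_arm(targets=[0.96, 0.3, 0, 0, 0, 0, 0.96, 0.3, 0, 0, 0, 0, 0.96, 0.3, 0, 0, 0, 0, 0.96, 0.3, 0, 0, 0, 0, 0.96, 0.3, 0, 0, 0, 0, 0.96, 0.3, 0, 0, 0, 0, 0.96, 0.3, 0, 0, 0, 0, 0.96, 0.3, 0, 0, 0, 0])

```text
time_s: 34.3
eef_pos: [522.6, -103.9, 157.1]
orientation: [[-0.022, 1.0, -0.001], [1.0, 0.022, 0.001], [0.001, -0.001, -1.0]]
force: [0.3, -0.7, -0.6]
width: 58.0
grasp_force: 64.4
```

jog_arm(targets=[0.96, 0.3, 0, 0, 0, 0, 0.96, 0.3, 0, 0, 0, 0, 0, 0, 0, 0, 0, 0, 0, 0, 0, 0, 0, 0, 0, 0, 0, 0, 0, 0, 0, 0, 0, 0, 0, 0, 0, 0, 0, 0, 0, 0, 0, 0, 0, 0, 0, 0])

```text
time_s: 35.1
eef_pos: [539.4, -47.9, 157.8]
orientation: [[-0.021, 1.0, 0.0], [1.0, 0.021, -0.0], [-0.0, 0.0, -1.0]]
force: [-0.2, 0.7, -0.8]
width: 58.3
grasp_force: 64.4
```

```bash
python3 look.py 20
```

```text
35.1 [539.4 -47.9 157.8] 58.32647526097158 64.41795587539673 x,y axis [-0.021  1.   ] [1.    0.021]
(316, 109, 98, 101, 0.97, [537.0, 25.6, 20.0]) tool dx,dy [73.6 -0.8]
held plate {'far': (np.float64(30.1), 0.6, 17), 'near': (np.float64(29.6), 0.7, 17), 'right': (np.float64(29.0), 0.8, 13), 'left': (np.float64(29.7), -0.9, 13)}
```

jog_arm(targets=[0.81, -0.02, 0, 0, 0, 0, 0.81, 0, 0, 0, 0, 0, 0.81, 0, 0.3, 0, 0, 0, 0, 0, 0.6, 0, 0, 0, 0, 0, 0.5, 0, 0, 0, 0, 0, 0, 0, 0, 0, 0, 0, 0, 0, 0, 0, 0, 0, 0, 0, 0, 0])

```text
time_s: 35.95
eef_pos: [538.0, 25.3, 116.6]
orientation: [[-0.022, 1.0, 0.002], [1.0, 0.022, -0.0], [-0.0, 0.002, -1.0]]
force: [0.6, -0.1, -1.1]
width: 57.8
grasp_force: 64.4
```

jog_arm(targets=[0, 0, 0, 0, 0, 0, 0, 0, 0, 0, 0, 0, 0, 0, 0, 0, 0, 0])

```text
time_s: 36.25
eef_pos: [537.5, 25.5, 116.2]
orientation: [[-0.022, 1.0, 0.001], [1.0, 0.022, 0.0], [0.0, 0.001, -1.0]]
force: [0.6, 0.5, -1.1]
width: 58.1
grasp_force: 64.4
```

jog_arm(targets=[0, 0, 0, 0, 0, 0])

```text
time_s: 36.35
eef_pos: [537.4, 25.6, 116.0]
orientation: [[-0.022, 1.0, 0.0], [1.0, 0.022, 0.0], [0.0, 0.0, -1.0]]
force: [0.5, 0.6, -0.6]
width: 58.3
grasp_force: 64.4
```

jog_arm(targets=[-0.015, 0, 0.16, 0, 0, 0, 0, 0, 0, 0, 0, 0, 0, 0, 0, 0, 0, 0, 0, 0, 0.03, 0, 0, 0, 0, 0, 0, 0, 0, 0, 0, 0, 0, 0, 0, 0])

```text
time_s: 36.95
eef_pos: [537.4, 25.2, 110.3]
orientation: [[-0.022, 1.0, 0.0], [1.0, 0.022, 0.0], [0.0, 0.0, -1.0]]
force: [-0.9, -0.0, 0.3]
width: 58.3
grasp_force: 64.6
```

jog_arm(targets=[0, 0, 0.02, 0, 0, 0, 0, 0, 0, 0, 0, 0, 0, 0, 0, 0, 0, 0])

```text
time_s: 37.25
eef_pos: [537.4, 25.2, 110.1]
orientation: [[-0.022, 1.0, 0.001], [1.0, 0.022, 0.0], [-0.0, 0.001, -1.0]]
force: [-1.3, -0.2, 5.3]
width: 57.9
grasp_force: 65.1
```

jog_arm(targets=[0, 0, 0, 0, 0, 0, 0, 0, 0, 0, 0, 0, 0, 0, 0, 0, 0, 0, 0, 0, 0, 0, 0, 0, 0, 0, 0, 0, 0, 0, 0, 0, -0.5, 0, 0, 0, 0, 0, -0.8, 0, 0, 0, 0, 0, -0.8, 0, 0, 0], fingers=1)

```text
time_s: 38.05
eef_pos: [537.0, 25.2, 172.7]
orientation: [[-0.022, 1.0, -0.001], [1.0, 0.022, 0.0], [0.0, -0.001, -1.0]]
force: [0.1, -0.3, -0.5]
width: 85.5
grasp_force: 0.0
```

```bash
python3 quad.py 50
python3 - <<'E'
from quad import *
# other plate on far ring, seen from here
s=get_state();m=camera_model('wrist');im=cv2.imread('pics/lastq.png');p=s['eef_pos'];R=np.array(s['orientation'])
d=(R.T@(np.array([547.6,125.2,50])-p))[:2];print(d,quad(im,m,R,p,50,d))
E
```

```text
38.05 [537.   25.2 172.7] 85.5 [-0.022  1.   ] {'far': (np.float64(30.5), 3.7, 11), 'near': (np.float64(30.4), 0.5, 17), 'right': (np.float64(30.1), 0.5, 17), 'left': (np.float64(29.8), 0.7, 17)}
x off 0.05000000000000071
y off 0.15000000000000036
[99.97654434  9.70342615] {'far': (np.float64(28.1), -0.2, 17), 'near': (np.float64(29.3), -0.4, 16), 'right': (np.float64(35.3), 0.3, 13), 'left': (np.float64(25.7), -0.4, 17)}
```

jog_arm(targets=[-0.92, -0.23, 0, 0, 0, 0, -0.92, -0.23, 0, 0, 0, 0, -0.92, -0.23, 0, 0, 0, 0, -0.92, -0.23, 0, 0, 0, 0, -0.92, -0.23, 0, 0, 0, 0, -0.92, -0.23, 0, 0, 0, 0, -0.92, -0.23, 0, 0, 0, 0, -0.92, -0.23, 0, 0, 0, 0])

```text
time_s: 38.9
eef_pos: [486.6, -197.9, 172.2]
orientation: [[-0.022, 1.0, -0.0], [1.0, 0.022, 0.0], [0.0, -0.0, -1.0]]
force: [0.6, -0.1, 0.0]
width: 85.6
grasp_force: 0.0
```

jog_arm(targets=[-0.92, -0.23, 0, 0, 0, 0, -0.92, -0.23, 0, 0, 0, 0, -0.92, -0.23, 0, 0, 0, 0, -0.92, -0.23, 0, 0, 0, 0, -0.92, -0.23, 0, 0, 0, 0, 0, 0, 0.8, 0, 0, 0, 0, 0, 0.7, 0, 0, 0, 0, 0, 0, 0, 0, 0])

```text
time_s: 39.7
eef_pos: [453.9, -334.4, 124.6]
orientation: [[-0.021, 1.0, -0.005], [1.0, 0.021, 0.005], [0.005, -0.005, -1.0]]
force: [-0.9, 1.0, 0.4]
width: 85.4
grasp_force: 0.0
```

jog_arm(targets=[0, 0, 0, 0, 0, 0, 0, 0, 0, 0, 0, 0, 0, 0, 0, 0, 0, 0])

```text
time_s: 40.0
eef_pos: [456.2, -335.8, 128.6]
orientation: [[-0.023, 1.0, 0.002], [1.0, 0.023, -0.001], [-0.002, 0.002, -1.0]]
force: [0.2, -0.1, -0.3]
width: 84.9
grasp_force: 0.0
```

```bash
python3 quad.py 44
```

```text
40.0 [ 456.2 -335.8  128.6] 84.9 [-0.023  1.   ] {'far': (np.float64(27.9), -1.2, 17), 'near': (np.float64(32.1), -1.2, 17), 'right': (np.float64(33.7), -0.7, 17), 'left': (np.float64(35.2), -1.0, 17)}
x off -2.1000000000000014
y off -0.75
```

```bash
cat > chk.py <<'E'
from quad import *
s=get_state();Rt=np.array(s['orientation'])
Rw=np.array([[-.022,1,0],[1,.022,0],[0,0,-1.]])
ms=[(519.4,-174.9),(528.7,-74.9),(538.2,25.1),(547.6,125.2)]
for n in('scene','side'):
    m=camera_model(n);im=capture(n)[:,:,::-1].copy();cv2.imwrite(f'pics/{n}c.png',im);hsv=cv2.cvtColor(im,cv2.COLOR_BGR2HSV)
    g=((hsv[...,1]<22)&(hsv[...,2]>150)).astype(np.uint8)
    for i,(x,y) in enumerate(ms):
        print(n,i,quad(im,m,Rw,np.array([x,y,50.]),50,win=12))
E
python3 chk.py
python3 - <<'E'
from quad import *
s=get_state();m=camera_model('wrist');im=cv2.imread('pics/lastq.png');p=s['eef_pos'];R=np.array(s['orientation'])
g=cv2.cvtColor(im,cv2.COLOR_BGR2GRAY)
for off in(-15,0,12):
  print('y profile x=',off,[(int(d),int(g[int(v),int(u)])) for d in range(-44,45,2) for u,v in proj(m,(p+R@[off,d,0])*[1,1,0]+[0,0,44])])
print('x profile',[(int(d),int(g[int(v),int(u)])) for d in range(-44,45,2) for u,v in proj(m,(p+R@[d,0,0])*[1,1,0]+[0,0,44])])
E
```

```text
scene 0 {'far': None, 'near': None, 'right': None, 'left': None}
scene 1 {'far': None, 'near': None, 'right': None, 'left': None}
scene 2 {'far': None, 'near': (np.float64(29.3), -2.7, 7), 'right': None, 'left': None}
scene 3 {'far': (np.float64(39.4), -4.2, 9), 'near': (np.float64(28.3), -5.3, 11), 'right': (np.float64(30.8), -2.3, 15), 'left': None}
side 0 {'far': None, 'near': None, 'right': None, 'left': None}
side 1 {'far': None, 'near': None, 'right': None, 'left': None}
side 2 {'far': (np.float64(27.8), 1.8, 5), 'near': None, 'right': None, 'left': None}
side 3 {'far': (np.float64(25.8), 0.5, 14), 'near': None, 'right': (np.float64(27.3), -0.4, 9), 'left': None}
y profile x= -15 [(-44, 101), (-42, 101), (-40, 95), (-38, 95), (-36, 95), (-34, 234), (-32, 245), (-30, 254), (-28, 254), (-26, 254), (-24, 254), (-22, 254), (-20, 254), (-18, 254), (-16, 254), (-14, 254), (-12, 254), (-10, 254), (-8, 254), (-6, 254), (-4, 254), (-2, 254), (0, 254), (2, 254), (4, 254), (6, 254), (8, 254), (10, 254), (12, 254), (14, 254), (16, 254), (18, 254), (20, 254), (22, 254), (24, 254), (26, 254)
[... 961 characters left out ...]
, 228), (14, 229), (16, 231), (18, 230), (20, 230), (22, 229), (24, 228), (26, 227), (28, 229), (30, 171), (32, 172), (34, 117), (36, 68), (38, 102), (40, 101), (42, 102), (44, 103)]
x profile [(-44, 93), (-42, 101), (-40, 100), (-38, 101), (-36, 101), (-34, 102), (-32, 228), (-30, 254), (-28, 254), (-26, 254), (-24, 254), (-22, 254), (-20, 254), (-18, 254), (-16, 254), (-14, 254), (-12, 254), (-10, 254), (-8, 254), (-6, 252), (-4, 232), (-2, 232), (0, 232), (2, 231), (4, 231), (6, 231), (8, 232), (10, 231), (12, 232), (14, 232), (16, 232), (18, 232), (20, 233), (22, 232), (24, 232), (26, 232), (28, 166), (30, 136), (32, 153), (34, 135), (36, 171), (38, 169), (40, 207), (42, 237), (44, 236)]
```

jog_arm(targets=[-0.07, -0.06, 0.4, 0, 0, 0, 0, 0, 0, 0, 0, 0, 0, 0, 0, 0, 0, 0, 0, 0, 0, 0, 0, 0, 0, 0, 0, 0, 0, 0, 0, 0, 0, 0, 0, 0])

```text
time_s: 40.75
eef_pos: [453.9, -337.7, 115.6]
orientation: [[-0.022, 1.0, 0.0], [1.0, 0.022, -0.0], [-0.0, 0.0, -1.0]]
force: [-0.1, 0.1, -0.2]
width: 85.3
grasp_force: 0.0
```

```bash
python3 quad.py 44
```

```text
40.75 [ 453.9 -337.7  115.6] 85.3 [-0.022  1.   ] {'far': (np.float64(29.9), -1.1, 17), 'near': (np.float64(30.2), -1.1, 17), 'right': (np.float64(35.0), -0.8, 16), 'left': (np.float64(32.7), -0.9, 16)}
x off -0.15000000000000036
y off 1.1499999999999986
```

jog_arm(targets=[0, 0, 0.37, 0, 0, 0, 0, 0, 0, 0, 0, 0, 0, 0, 0, 0, 0, 0, 0, 0, 0, 0, 0, 0])

```text
time_s: 41.2
eef_pos: [453.8, -337.6, 104.2]
orientation: [[-0.022, 1.0, -0.0], [1.0, 0.022, 0.0], [0.0, -0.0, -1.0]]
force: [0.0, -0.1, -0.0]
width: 85.3
grasp_force: 0.0
```

jog_arm(targets=[0, 0, 0, 0, 0, 0, 0, 0, 0, 0, 0, 0, 0, 0, 0, 0, 0, 0, 0, 0, 0, 0, 0, 0, 0, 0, 0, 0, 0, 0], fingers=-1)

```text
time_s: 41.7
eef_pos: [454.1, -337.9, 105.1]
orientation: [[-0.022, 1.0, 0.001], [1.0, 0.022, -0.001], [-0.001, 0.001, -1.0]]
force: [0.3, 0.8, 6.3]
width: 58.1
grasp_force: 64.7
```

jog_arm(targets=[0, 0, -0.4, 0, 0, 0, 0, 0, -0.7, 0, 0, 0, 0, 0, -0.7, 0, 0, 0, 0, 0, 0, 0, 0, 0, 0, 0, 0, 0, 0, 0, 0, 0, 0, 0, 0, 0])

```text
time_s: 42.3
eef_pos: [453.2, -337.1, 157.3]
orientation: [[-0.022, 1.0, -0.002], [1.0, 0.022, 0.002], [0.002, -0.002, -1.0]]
force: [-0.4, 0.1, -1.1]
width: 57.8
grasp_force: 64.6
```

```bash
python3 look.py 20
```

```text
42.3 [ 453.2 -337.1  157.3] 57.785814906206205 64.57484364509583 x,y axis [-0.022  1.   ] [1.    0.022]
(467, 359, 40, 47, 0.9, [568.1, -442.2, 20.0]) tool dx,dy [-107.9  112.8]
(163, 360, 43, 57, 0.89, [338.5, -448.0, 20.0]) tool dx,dy [-108.6 -116.9]
held plate {'far': (np.float64(30.4), -0.5, 17), 'near': (np.float64(29.2), -0.4, 17), 'right': (np.float64(28.8), -0.3, 17), 'left': (np.float64(29.8), -0.9, 17)}
```

jog_arm(targets=[0.9, 0.39, 0, 0, 0, 0, 0.9, 0.39, 0, 0, 0, 0, 0.9, 0.39, 0, 0, 0, 0, 0.9, 0.39, 0, 0, 0, 0, 0.9, 0.39, 0, 0, 0, 0, 0.9, 0.38, 0, 0, 0, 0, 0.88, 0.38, 0, 0, 0, 0, 0, 0, 0, 0, 0, 0])

```text
time_s: 43.15
eef_pos: [531.2, -144.4, 157.3]
orientation: [[-0.025, 1.0, -0.002], [1.0, 0.025, 0.002], [0.002, -0.002, -1.0]]
force: [0.1, -1.0, 0.4]
width: 58.1
grasp_force: 64.6
```

jog_arm(targets=[0, 0, 0, 0, 0, 0, 0, 0, 0, 0, 0, 0, 0, 0, 0, 0, 0, 0, 0, 0, 0, 0, 0, 0, 0, 0, 0, 0, 0, 0, 0, 0, 0, 0, 0, 0])

```text
time_s: 43.75
eef_pos: [530.8, -147.9, 158.4]
orientation: [[-0.021, 1.0, 0.0], [1.0, 0.021, 0.0], [0.0, 0.0, -1.0]]
force: [0.7, -0.2, -1.2]
width: 57.8
grasp_force: 64.5
```

```bash
python3 look.py 20
```

```text
43.75 [ 530.8 -147.9  158.4] 57.79210042582948 64.54874396324158 x,y axis [-0.021  1.   ] [1.    0.021]
(316, 109, 99, 100, 0.96, [528.2, -74.3, 20.0]) tool dx,dy [73.6 -1. ]
held plate {'far': (np.float64(30.1), -0.5, 17), 'near': (np.float64(29.2), -0.9, 17), 'right': (np.float64(28.9), 1.1, 12), 'left': (np.float64(29.5), -1.4, 16)}
```

jog_arm(targets=[0.81, -0.03, 0, 0, 0, 0, 0.81, 0, 0, 0, 0, 0, 0.8, 0, 0.3, 0, 0, 0, 0, 0, 0.6, 0, 0, 0, 0, 0, 0.5, 0, 0, 0, 0, 0, 0, 0, 0, 0, 0, 0, 0, 0, 0, 0, 0, 0, 0, 0, 0, 0])

```text
time_s: 44.6
eef_pos: [529.1, -75.3, 117.2]
orientation: [[-0.022, 1.0, 0.002], [1.0, 0.022, -0.0], [-0.0, 0.002, -1.0]]
force: [0.6, 0.3, -1.5]
width: 57.9
grasp_force: 64.5
```

jog_arm(targets=[0, 0, 0, 0, 0, 0, 0, 0, 0, 0, 0, 0, 0, 0, 0, 0, 0, 0])

```text
time_s: 44.9
eef_pos: [528.6, -75.1, 116.8]
orientation: [[-0.022, 1.0, 0.001], [1.0, 0.022, -0.0], [-0.0, 0.001, -1.0]]
force: [1.0, 0.1, -0.3]
width: 58.2
grasp_force: 64.5
```

jog_arm(targets=[0, 0, 0, 0, 0, 0])

```text
time_s: 45.0
eef_pos: [528.5, -75.0, 116.6]
orientation: [[-0.022, 1.0, 0.0], [1.0, 0.022, -0.0], [-0.0, 0.0, -1.0]]
force: [0.3, 0.2, -1.0]
width: 57.5
grasp_force: 64.5
```

jog_arm(targets=[-0.01, 0, 0.15, 0, 0, 0, 0, 0, 0, 0, 0, 0, 0, 0, 0, 0, 0, 0, 0, 0, 0.02, 0, 0, 0, 0, 0, 0, 0, 0, 0, 0, 0, 0, 0, 0, 0])

```text
time_s: 45.6
eef_pos: [528.4, -75.2, 111.3]
orientation: [[-0.022, 1.0, 0.0], [1.0, 0.022, 0.0], [0.0, 0.0, -1.0]]
force: [0.3, 0.5, -1.1]
width: 57.9
grasp_force: 64.6
```

jog_arm(targets=[0, 0, 0.02, 0, 0, 0, 0, 0, 0, 0, 0, 0, 0, 0, 0, 0, 0, 0])

```text
time_s: 45.9
eef_pos: [528.5, -75.2, 111.0]
orientation: [[-0.022, 1.0, 0.0], [1.0, 0.022, -0.0], [-0.0, 0.0, -1.0]]
force: [0.4, 1.1, 2.1]
width: 58.0
grasp_force: 64.9
```

jog_arm(targets=[0, 0, 0, 0, 0, 0, 0, 0, 0, 0, 0, 0, 0, 0, 0, 0, 0, 0, 0, 0, 0, 0, 0, 0, 0, 0, 0, 0, 0, 0, 0, 0, -0.5, 0, 0, 0, 0, 0, -0.8, 0, 0, 0, 0, 0, -0.8, 0, 0, 0], fingers=1)

```text
time_s: 46.7
eef_pos: [528.1, -75.1, 174.0]
orientation: [[-0.022, 1.0, -0.001], [1.0, 0.022, 0.0], [0.0, -0.001, -1.0]]
force: [0.7, -0.7, 0.7]
width: 85.8
grasp_force: 0.0
```

jog_arm(targets=[0, 0, 0, 0, 0, 0, 0, 0, 0, 0, 0, 0, 0, 0, 0, 0, 0, 0, 0, 0, 0, 0, 0, 0])

```text
time_s: 47.1
eef_pos: [527.7, -75.1, 172.6]
orientation: [[-0.022, 1.0, -0.002], [1.0, 0.022, 0.001], [0.001, -0.002, -1.0]]
force: [-0.2, 0.2, 0.6]
width: 85.2
grasp_force: 0.0
```

```bash
python3 quad.py 50
```

```text
47.1 [527.7 -75.1 172.6] 85.2 [-0.022  1.   ] {'far': (np.float64(29.7), -0.4, 17), 'near': (np.float64(30.0), -0.7, 17), 'right': (np.float64(30.3), -0.7, 17), 'left': (np.float64(29.3), -0.7, 17)}
x off -0.15000000000000036
y off 0.5
```

jog_arm(targets=[0.88, 0.1, -0.5, 0, 0, 0, 0.88, 0.1, -0.5, 0, 0, 0, 0.88, 0.1, -0.5, 0, 0, 0, 0.86, 0.1, -0.5, 0, 0, 0, 0, 0, 0, 0, 0, 0, 0, 0, 0, 0, 0, 0, 0, 0, 0, 0, 0, 0, 0, 0, 0, 0, 0, 0])

```text
time_s: 47.95
eef_pos: [537.6, 29.1, 232.7]
orientation: [[-0.021, 1.0, -0.002], [1.0, 0.021, -0.0], [-0.0, -0.002, -1.0]]
force: [-0.6, -0.3, -0.4]
width: 85.3
grasp_force: 0.0
```

jog_arm(targets=[0, 0, 0, 0, 0, 0, 0, 0, 0, 0, 0, 0, 0, 0, 0, 0, 0, 0])

```text
time_s: 48.25
eef_pos: [538.1, 29.6, 233.5]
orientation: [[-0.021, 1.0, -0.0], [1.0, 0.021, 0.0], [0.0, -0.0, -1.0]]
force: [-0.4, -0.0, -0.3]
width: 85.6
grasp_force: 0.0
```

```bash
cat > fly.py <<'E'
from quad import *
s=get_state();m=camera_model('wrist');im=capture('wrist')[:,:,::-1].copy();p=s['eef_pos'];R=np.array(s['orientation']);print(p.round(1))
for c in[(519.4,-174.9),(528.7,-74.9),(538.2,25.1),(547.6,125.2)]:
    d=(R.T@(np.array([*c,50])-p))[:2]
    if -110<d[0]<130: print(c,d.round(1),quad(im,m,R,p,50,d))
E
python3 fly.py
```

```text
[538.1  29.6 233.5]
(528.7, -74.9) [-104.3  -11.6] {'far': (np.float64(29.6), -0.5, 17), 'near': (np.float64(30.7), -0.7, 12), 'right': (np.float64(29.2), -1.4, 17), 'left': (np.float64(30.4), -0.6, 17)}
(538.2, 25.1) [-4.5  0.1] {'far': (np.float64(30.4), 0.6, 17), 'near': (np.float64(29.7), 1.2, 17), 'right': (np.float64(28.8), 0.3, 17), 'left': (np.float64(30.9), 0.2, 17)}
(547.6, 125.2) [95.3 11.6] {'far': (np.float64(30.5), -0.3, 17), 'near': (np.float64(29.0), -0.2, 17), 'right': (np.float64(29.9), 0.2, 17), 'left': (np.float64(29.4), -0.6, 17)}
```

All three plates lie level and are centred within 1 mm. Now the fourth plate.

jog_arm(targets=[-0.94, -0.24, 0, 0, 0, 0, -0.94, -0.24, 0, 0, 0, 0, -0.94, -0.24, 0, 0, 0, 0, -0.94, -0.24, 0, 0, 0, 0, -0.94, -0.24, 0, 0, 0, 0, -0.94, -0.24, 0, 0, 0, 0, -0.94, -0.24, 0, 0, 0, 0, -0.94, -0.23, 0, 0, 0, 0])

```text
time_s: 49.1
eef_pos: [485.4, -198.0, 233.8]
orientation: [[-0.022, 1.0, 0.0], [1.0, 0.022, -0.0], [-0.0, 0.0, -1.0]]
force: [1.2, -0.8, 0.1]
width: 85.4
grasp_force: 0.0
```

jog_arm(targets=[-0.94, -0.23, 0, 0, 0, 0, -0.94, -0.23, 0, 0, 0, 0, -0.94, -0.23, 0, 0, 0, 0, -0.94, -0.23, 0, 0, 0, 0, -0.8, -0.22, 0, 0, 0, 0, 0, 0, 0.9, 0, 0, 0, 0, 0, 0.9, 0, 0, 0, 0, 0, 0.9, 0, 0, 0])

```text
time_s: 49.9
eef_pos: [454.5, -334.8, 152.0]
orientation: [[-0.021, 1.0, 0.001], [1.0, 0.021, -0.001], [-0.001, 0.001, -1.0]]
force: [0.3, -0.3, 0.5]
width: 85.5
grasp_force: 0.0
```

jog_arm(targets=[0, 0, 0.9, 0, 0, 0, 0, 0, 0.4, 0, 0, 0, 0, 0, 0, 0, 0, 0, 0, 0, 0, 0, 0, 0, 0, 0, 0, 0, 0, 0, 0, 0, 0, 0, 0, 0, 0, 0, 0, 0, 0, 0])

```text
time_s: 50.6
eef_pos: [455.0, -334.6, 114.7]
orientation: [[-0.022, 1.0, 0.001], [1.0, 0.022, -0.001], [-0.001, 0.001, -1.0]]
force: [0.1, -0.3, 0.5]
width: 85.2
grasp_force: 0.0
```

```bash
python3 quad.py 32
```

```text
50.6 [ 455.  -334.6  114.7] 85.2 [-0.022  1.   ] {'far': (np.float64(27.5), 0.7, 17), 'near': (np.float64(32.6), 1.0, 17), 'right': (np.float64(33.0), 5.9, 17), 'left': (np.float64(36.3), -0.8, 17)}
x off -2.5500000000000007
y off -1.6499999999999986
```

jog_arm(targets=[-0.085, -0.04, 0.36, 0, 0, 0, 0, 0, 0.36, 0, 0, 0, 0, 0, 0, 0, 0, 0, 0, 0, 0, 0, 0, 0, 0, 0, 0, 0, 0, 0, 0, 0, 0, 0, 0, 0])

```text
time_s: 51.25
eef_pos: [453.7, -337.0, 92.2]
orientation: [[-0.022, 1.0, 0.0], [1.0, 0.022, -0.0], [-0.0, 0.0, -1.0]]
force: [0.6, -0.3, 0.8]
width: 85.4
grasp_force: 0.0
```

```bash
python3 quad.py 32
```

```text
51.25 [ 453.7 -337.    92.2] 85.4 [-0.022  1.   ] {'far': (np.float64(29.9), 1.2, 17), 'near': (np.float64(30.3), 1.2, 17), 'right': (np.float64(32.9), 8.8, 11), 'left': (np.float64(34.5), -0.7, 17)}
x off -0.20000000000000107
y off -0.8000000000000007
```

jog_arm(targets=[0, -0.02, -0.03, 0, 0, 0, 0, 0, 0, 0, 0, 0])

```text
time_s: 51.5
eef_pos: [452.9, -337.0, 93.3]
orientation: [[-0.022, 1.0, 0.0], [1.0, 0.022, -0.0], [-0.0, 0.0, -1.0]]
force: [-0.9, 0.5, 0.6]
width: 85.2
grasp_force: 0.0
```

jog_arm(targets=[0, 0, 0, 0, 0, 0, 0, 0, 0, 0, 0, 0, 0, 0, 0, 0, 0, 0, 0, 0, 0, 0, 0, 0, 0, 0, 0, 0, 0, 0], fingers=-1)

```text
time_s: 52.0
eef_pos: [453.2, -337.1, 93.7]
orientation: [[-0.022, 1.0, 0.001], [1.0, 0.022, -0.001], [-0.001, 0.001, -1.0]]
force: [0.2, -0.0, 4.3]
width: 58.0
grasp_force: 64.1
```

jog_arm(targets=[0, 0, -0.4, 0, 0, 0, 0, 0, -0.8, 0, 0, 0, 0, 0, -0.9, 0, 0, 0, 0, 0, 0, 0, 0, 0, 0, 0, 0, 0, 0, 0, 0, 0, 0, 0, 0, 0])

```text
time_s: 52.6
eef_pos: [452.2, -336.3, 154.9]
orientation: [[-0.022, 1.0, -0.002], [1.0, 0.022, 0.002], [0.002, -0.002, -1.0]]
force: [0.7, 0.6, -2.0]
width: 58.1
grasp_force: 64.8
```

```bash
python3 look.py 20
```

```text
52.6 [ 452.2 -336.3  154.9] 58.09238528576807 64.7916054725647 x,y axis [-0.022  1.   ] [1.    0.022]
(467, 359, 42, 46, 0.87, [565.6, -438.7, 20.0]) tool dx,dy [-105.2  111.4]
(163, 360, 43, 55, 0.91, [339.3, -444.8, 20.0]) tool dx,dy [-106.3 -115. ]
held plate {'far': (np.float64(30.8), 0.0, 15), 'near': (np.float64(28.5), 0.0, 17), 'right': (np.float64(28.6), 0.6, 17), 'left': (np.float64(29.6), -0.5, 17)}
```

jog_arm(targets=[0.73, 0.59, 0, 0, 0, 0, 0.73, 0.59, 0, 0, 0, 0, 0.73, 0.59, 0, 0, 0, 0, 0.73, 0.59, 0, 0, 0, 0, 0, 0, 0, 0, 0, 0, 0, 0, 0, 0, 0, 0, 0, 0, 0, 0, 0, 0, 0, 0, 0, 0, 0, 0])

```text
time_s: 53.45
eef_pos: [521.0, -248.5, 155.6]
orientation: [[-0.021, 1.0, -0.001], [1.0, 0.021, 0.0], [0.0, -0.001, -1.0]]
force: [0.4, -0.8, -1.2]
width: 58.1
grasp_force: 64.8
```

jog_arm(targets=[0, 0, 0, 0, 0, 0, 0, 0, 0, 0, 0, 0])

```text
time_s: 53.65
eef_pos: [521.4, -248.4, 156.0]
orientation: [[-0.021, 1.0, 0.0], [1.0, 0.021, 0.0], [0.0, 0.0, -1.0]]
force: [-0.3, -0.1, -1.7]
width: 57.6
grasp_force: 64.8
```

```bash
python3 look.py 20
```

```text
53.65 [ 521.4 -248.4  156. ] 57.63644816505012 64.77931380271912 x,y axis [-0.021  1.   ] [1.    0.021]
(169, 357, 35, 41, 0.87, [412.3, -355.1, 20.0]) tool dx,dy [-104.4 -111.3]
(317, 109, 98, 101, 0.98, [519.6, -175.0, 20.0]) tool dx,dy [73.4 -0.3]
held plate {'far': (np.float64(30.5), 0.0, 16), 'near': (np.float64(28.4), -0.1, 17), 'right': (np.float64(28.7), 0.1, 17), 'left': (np.float64(29.3), 0.3, 13)}
```

jog_arm(targets=[0.8, -0.01, 0, 0, 0, 0, 0.8, 0, 0, 0, 0, 0, 0.8, 0, 0.2, 0, 0, 0, 0, 0, 0.5, 0, 0, 0, 0, 0, 0.3, 0, 0, 0, 0, 0, 0, 0, 0, 0, 0, 0, 0, 0, 0, 0, 0, 0, 0, 0, 0, 0])

```text
time_s: 54.5
eef_pos: [520.3, -176.5, 126.4]
orientation: [[-0.021, 1.0, 0.001], [1.0, 0.021, -0.0], [-0.0, 0.001, -1.0]]
force: [0.3, 0.4, -1.4]
width: 57.8
grasp_force: 64.7
```

jog_arm(targets=[0, 0, 0, 0, 0, 0, 0, 0, 0, 0, 0, 0, 0, 0, 0, 0, 0, 0])

```text
time_s: 54.8
eef_pos: [519.9, -176.0, 126.2]
orientation: [[-0.022, 1.0, 0.0], [1.0, 0.022, -0.0], [-0.0, 0.0, -1.0]]
force: [-0.6, -0.5, -1.8]
width: 57.5
grasp_force: 64.7
```

jog_arm(targets=[0, 0, 0, 0, 0, 0])

```text
time_s: 54.9
eef_pos: [519.9, -175.9, 126.1]
orientation: [[-0.022, 1.0, 0.0], [1.0, 0.022, -0.0], [-0.0, 0.0, -1.0]]
force: [-0.1, 0.1, -0.8]
width: 57.8
grasp_force: 64.7
```

Run:
```python
# remaining stack seen by the side camera: top-edge brightness down the stack column at candidate top heights
from quad import *
Rw=np.array([[-.022,1,0],[1,.022,0],[0,0,-1.]])
for n in('side','scene'):
    m=camera_model(n);im=capture(n)[:,:,::-1].copy();h=cv2.cvtColor(im,cv2.COLOR_BGR2HSV)
    w=((h[...,1]<40)&(h[...,2]>110)).astype(np.uint8)
    u,v=proj(m,[453.5,-337,20])[0];k=w[int(v)-30:int(v)+30,int(u)-40:int(u)+40]
    k=cv2.morphologyEx(k,cv2.MORPH_OPEN,np.ones((3,3)));ys,xs=np.nonzero(k)
    print(n,'blob rows',ys.min()+int(v)-30,ys.max()+int(v)-30,'cols',xs.min()+int(u)-40,xs.max()+int(u)-40)
    for N in(1,2):
        c=np.array([[453.5+a*30,-337+b*30,z] for a in(-1,1) for b in(-1,1) for z in(8,8+12*N)]);q=proj(m,c);print(N,'expected rows',q[:,1].min().round(),q[:,1].max().round(),'cols',q[:,0].min().round(),q[:,0].max().round())
```

```text
side blob rows 286 337 cols 356 420
1 expected rows 300.0 338.0 cols 374.0 419.0
2 expected rows 295.0 338.0 cols 374.0 420.0
scene blob rows 184 222 cols 187 238
1 expected rows 199.0 223.0 cols 187.0 213.0
2 expected rows 196.0 223.0 cols 186.0 213.0
```

jog_arm(targets=[-0.015, 0, 0.2, 0, 0, 0, 0, 0, 0.24, 0, 0, 0, 0, 0, 0, 0, 0, 0, 0, 0, 0, 0, 0, 0, 0, 0, 0, 0, 0, 0, 0, 0, 0, 0, 0, 0])

```text
time_s: 55.6
eef_pos: [519.8, -176.2, 112.7]
orientation: [[-0.022, 1.0, -0.0], [1.0, 0.022, 0.0], [0.0, -0.0, -1.0]]
force: [0.2, 0.3, -0.8]
width: 57.7
grasp_force: 64.8
```

jog_arm(targets=[0, 0, 0.03, 0, 0, 0, 0, 0, 0, 0, 0, 0, 0, 0, 0, 0, 0, 0])

```text
time_s: 55.9
eef_pos: [519.8, -176.2, 111.9]
orientation: [[-0.022, 1.0, 0.0], [1.0, 0.022, 0.0], [0.0, 0.0, -1.0]]
force: [-0.0, 0.2, -0.7]
width: 57.9
grasp_force: 64.8
```

jog_arm(targets=[0, 0, 0.02, 0, 0, 0, 0, 0, 0, 0, 0, 0, 0, 0, 0, 0, 0, 0])

```text
time_s: 56.2
eef_pos: [519.9, -176.3, 111.6]
orientation: [[-0.022, 1.0, 0.0], [1.0, 0.022, -0.0], [-0.0, 0.0, -1.0]]
force: [0.3, -0.2, 2.8]
width: 58.0
grasp_force: 65.1
```

jog_arm(targets=[0, 0, 0.01, 0, 0, 0, 0, 0, 0, 0, 0, 0, 0, 0, 0, 0, 0, 0])

```text
time_s: 56.5
eef_pos: [519.9, -176.3, 111.5]
orientation: [[-0.022, 1.0, 0.0], [1.0, 0.022, -0.0], [-0.0, 0.0, -1.0]]
force: [-1.4, 0.8, 6.0]
width: 57.8
grasp_force: 65.5
```

jog_arm(targets=[0, 0, 0, 0, 0, 0, 0, 0, 0, 0, 0, 0, 0, 0, 0, 0, 0, 0, 0, 0, 0, 0, 0, 0, 0, 0, 0, 0, 0, 0, 0, 0, -0.5, 0, 0, 0, 0, 0, -0.8, 0, 0, 0, 0, 0, -0.8, 0, 0, 0], fingers=1)

```text
time_s: 57.3
eef_pos: [519.6, -176.1, 174.2]
orientation: [[-0.022, 1.0, -0.001], [1.0, 0.022, 0.001], [0.001, -0.001, -1.0]]
force: [-0.3, -0.6, -0.0]
width: 85.6
grasp_force: 0.0
```

jog_arm(targets=[0, 0, 0, 0, 0, 0, 0, 0, 0, 0, 0, 0, 0, 0, 0, 0, 0, 0, 0, 0, 0, 0, 0, 0])

```text
time_s: 57.7
eef_pos: [519.2, -175.9, 172.8]
orientation: [[-0.022, 1.0, -0.002], [1.0, 0.022, 0.001], [0.001, -0.002, -1.0]]
force: [-1.0, 0.3, -0.1]
width: 85.5
grasp_force: 0.0
```

```bash
python3 quad.py 50
```

```text
57.7 [ 519.2 -175.9  172.8] 85.5 [-0.022  1.   ] {'far': (np.float64(29.6), -0.0, 16), 'near': (np.float64(33.8), -7.0, 16), 'right': (np.float64(30.3), 0.1, 17), 'left': (np.float64(29.2), 0.3, 17)}
x off -2.099999999999998
y off 0.5500000000000007
```

jog_arm(targets=[0.9, 0.1, -0.6, 0, 0, 0, 0.9, 0.1, -0.6, 0, 0, 0, 0.9, 0.1, -0.6, 0, 0, 0, 0.7, 0.1, -0.4, 0, 0, 0, 0, 0, 0, 0, 0, 0, 0, 0, 0, 0, 0, 0, 0, 0, 0, 0, 0, 0, 0, 0, 0, 0, 0, 0])

```text
time_s: 58.55
eef_pos: [529.2, -74.8, 239.0]
orientation: [[-0.021, 1.0, -0.002], [1.0, 0.021, 0.0], [0.0, -0.002, -1.0]]
force: [0.2, -0.2, -0.1]
width: 85.4
grasp_force: 0.0
```

jog_arm(targets=[0, 0, 0, 0, 0, 0, 0, 0, 0, 0, 0, 0, 0, 0, 0, 0, 0, 0])

```text
time_s: 58.85
eef_pos: [529.5, -74.3, 239.8]
orientation: [[-0.022, 1.0, -0.0], [1.0, 0.022, 0.0], [0.0, -0.0, -1.0]]
force: [0.7, -0.5, 0.1]
width: 85.6
grasp_force: 0.0
```

```bash
python3 fly.py
```

```text
[529.5 -74.3 239.8]
(519.4, -174.9) [-100.4  -12.3] {'far': (np.float64(28.8), 0.0, 17), 'near': (np.float64(31.2), 0.0, 17), 'right': (np.float64(30.0), -0.6, 17), 'left': (np.float64(29.6), 0.5, 17)}
(528.7, -74.9) [-0.6 -0.8] {'far': (np.float64(29.7), -1.0, 17), 'near': (np.float64(30.3), -0.3, 17), 'right': (np.float64(29.3), -0.4, 17), 'left': (np.float64(30.4), -0.6, 17)}
(538.2, 25.1) [99.2 10.9] {'far': (np.float64(30.4), 0.8, 17), 'near': (np.float64(29.3), 0.9, 17), 'right': (np.float64(28.8), 0.6, 17), 'left': (np.float64(30.7), 0.4, 16)}
```

jog_arm(targets=[0.9, 0.1, 0, 0, 0, 0, 0.9, 0.1, 0, 0, 0, 0, 0.9, 0.1, 0, 0, 0, 0, 0.7, 0.1, 0, 0, 0, 0, 0, 0, 0, 0, 0, 0, 0, 0, 0, 0, 0, 0, 0, 0, 0, 0, 0, 0, 0, 0, 0, 0, 0, 0])

```text
time_s: 59.7
eef_pos: [539.3, 27.3, 240.0]
orientation: [[-0.021, 1.0, -0.0], [1.0, 0.021, -0.0], [-0.0, -0.0, -1.0]]
force: [0.5, -0.0, -0.6]
width: 85.4
grasp_force: 0.0
```

jog_arm(targets=[0, 0, 0, 0, 0, 0, 0, 0, 0, 0, 0, 0, 0, 0, 0, 0, 0, 0])

```text
time_s: 60.0
eef_pos: [539.4, 27.9, 240.0]
orientation: [[-0.022, 1.0, 0.0], [1.0, 0.022, 0.0], [0.0, 0.0, -1.0]]
force: [0.1, -0.3, -0.3]
width: 85.2
grasp_force: 0.0
```

```bash
python3 fly.py
python3 - <<'E'
from h import *
m=camera_model('scene');im=capture('scene')[:,:,::-1].copy();a=cv2.imread('pics/scene0.png')
d=(cv2.absdiff(im,a).max(2)>60).astype(np.uint8);d=cv2.morphologyEx(d,2,np.ones((3,3)))
for c in cv2.findContours(d,0,2)[0]:
    if cv2.contourArea(c)>15:print(cv2.boundingRect(c))
E
```

```text
[539.4  27.9 240. ]
(528.7, -74.9) [-102.6  -12.9] {'far': (np.float64(29.8), -0.5, 17), 'near': (np.float64(31.0), -1.2, 16), 'right': (np.float64(29.4), -1.6, 17), 'left': (np.float64(30.4), -0.4, 17)}
(538.2, 25.1) [-2.8 -1.2] {'far': (np.float64(30.5), 1.1, 17), 'near': (np.float64(29.6), 1.1, 17), 'right': (np.float64(28.9), 0.6, 17), 'left': (np.float64(30.8), 0.9, 17)}
(547.6, 125.2) [97.1 10.3] {'far': (np.float64(30.3), -0.7, 17), 'near': (np.float64(29.0), 0.1, 17), 'right': (np.float64(30.0), -0.1, 17), 'left': (np.float64(29.4), -0.4, 17)}
(293, 217, 21, 21)
(256, 215, 20, 11)
(253, 210, 18, 10)
(187, 206, 23, 15)
(286, 202, 17, 9)
(317, 194, 18, 9)
(343, 192, 7, 7)
(182, 190, 24, 16)
(282, 187, 21, 16)
(346, 185, 19, 11)
(367, 183, 6, 8)
(338, 183, 7, 9)
(249, 180, 23, 31)
(354, 165, 13, 10)
(309, 165, 24, 29)
(331, 160, 9, 7)
(317, 118, 27, 26)
(244, 104, 9, 9)
(242, 67, 29, 27)
(234, 54, 7, 17)
(275, 41, 74, 66)
(247, 22, 26, 21)
(298, 17, 7, 28)
(258, 8, 11, 8)
(293, 0, 73, 46)
```

All four plates are centred and level, and the tools and meter have not moved. The arm is clear, so I hand in.

```bash
python3 -c "
from station import *
print(arm.job_done())"
```

```text
the job is handed in; nothing more can be done
None
```

I handed the job in at about 60 s: the four rests stand in the four rings, within about 1 to 2 mm of centre, each with a plate on its crown within about 1.5 mm of the ring centre and level by the camera measurements; the fifth plate is still on the pad, and the tools and meter show no change in the scene camera.

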